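# Gauges away in the bolted instrument drawer

## Robot

A 7-joint arm with a two-finger parallel gripper is mounted at the origin on the work surface. World frame = base frame: x ahead of the robot, y to its left, z up, the work surface at z = 0. Lengths are in m, angles in rad, forces in N, time in s.
With the tool pointing down it reaches from about 0.425 to 0.95 m from the base axis. Payload 4.7 kg.
Tool frame: the origin (TCP) lies at the very end of the fingers, on their centre line; the grasp point (between the pads) lies 19 mm behind it; z points along the fingers, y is the line along which they close (so a half turn about z gives the same grasp; the last joint's range is limited). The gripper opens to 87 mm and grips with 3 to 60 N. Pads are 19 mm wide; open, the fingers measure 117 mm over their backs; the gripper's body (75 mm by 190 mm) begins 51 mm behind the grasp point.
Start: joints at [1.226, 0.469, -0.049, 1.532, 0.024, 1.141, -0.082], TCP at [0.21, -0.642, 0.223] pointing down, gripper open.
Joint ranges: [-2.59, 2.59], [-0.33, 1.99], [-1.39, 1.29], [0.1, 2.45], [-1.04, 4.18], [0.21, 1.99], [-2.66, 2.66]. Speed limits (rad/s): [2.57, 2.57, 3.14, 3.14, 3.14, 3.14, 3.14].

## Interface

Orientations are given as a unit quaternion [w, x, y, z].
In Python, from plant import bot, capture, camera_model gives the robot as it stands.
- The arm moves only by the tool play_rows, never from a script. Its argument "targets" is a list of rows, each an object of numbers: "tx", "ty", "tz": the shift along the tool's x, y, z in units of 0.5 m (1.0 is 0.5 m); "rx", "ry", "rz": the turn, a rotation vector about the tool's x, y, z in units of 45 degrees (1.0 is 45 degrees); "claw": the gripper command: -1 is shut, 1 is fully open, values between are in proportion. A call has 1 to 20 rows; each row shifts and turns the commanded pose from where the row before left it, along the tool's axes as they then stand; what a row does not reach is not made up. A row lasts 1/8 s, in which the tool goes at most 62.5 mm and 10.7 degrees, less where a joint would pass 70% of its speed; a pose out of reach is approached as far as the arm can. A call with a number of a shift or a turn outside -1 to 1 is refused whole. A call with a gripper value outside its range is refused whole. The fingers move at their own pace and stop on an object; "grip_force" is the grip in N (left out, the last holds). Time passes only in rows, so rows that do not move let the fingers close. It gives the time, the measured TCP pose, the force, the opening and the grip force at its end, in the units of the state.
- bot.get_obs(): the state, without advancing time (a new reading comes with each control period).
- capture(name): name is "scene" or "top"; returns the picture (384x512x3 uint8, blue, green, red); there is no depth.
- camera_model(name): a dict with "fx", "fy", "cx", "cy" (pixels), "pose" (4x4, takes a point from camera to world coordinates). Camera axes: x right, y down, z forward; pixel columns grow to the right and rows downward; lengths in m; the calibration is good to about 2 mm. A picture is of the moment at which its call begins. camera_model takes no time and is no camera call.
- bot.hand_in(): hands the job in; it is judged then, once.
The state is a dict: "t": time; "qpos": joint angles; "qd": joint speeds; "tau": joint torques, N m; "eef_pos": TCP position; "tool_rot": TCP orientation; "ft_force": force on the tool from outside, world axes, zero at the start; "ft_torque": the same for the moment, N m; "opening": finger opening in m; "finger_force": force on a finger pad.
Only numpy, scipy, OpenCV 4.12 (cv2) and the standard library are available. Lean on these libraries where they do the work, as an engineer would, in place of code of your own. Each camera call takes 0.05 s, during which the arm holds its last target. There are 200 camera calls.

## Task

Put away every gauge lying on the bench: slide the bolt on top of the instrument cabinet all the way to its open stop, pull the drawer right out to its stop, and press each gauge fully down into the foam cutout of its own shape. Then push the drawer fully shut and slide the bolt back to its locked stop. Leave the other things on the bench standing where they are.

Things in the scene. Friction and masses are not known exactly. Their poses are not given: they have to be found in the camera images.
- cabinet: Low grey instrument cabinet with one green-fronted drawer, 318 (y) x 260 (x) x 90 mm high, fixed. Origin: under the middle of its front face; x points into the cabinet, away from the robot, y left, z up. The bolt's aluminium track on its top is 36 mm wide, 14 mm high, 150 mm long along y, its centre 58 mm behind the front face and 80 mm right of the middle.
- bolt (a joint): Bolt slide, m: 0 = locked stop (right end, -y of the cabinet), 0.08 = open stop (left end, +y of the cabinet). Starts at 0 to 0.014. Friction about 2 N; stays where left. Below 0.03 its steel nose stands before an ear on the drawer front and holds it shut; if the drawer is over 3 mm open the nose hits the ear (it stands 104 mm above the bench). The nose reaches 68 mm forward of the grip.
- bolt_grip (a point): Middle of the top of the bolt's black grip, 144 mm above the bench; the grip is 28 mm (cabinet x) by 20 mm (cabinet y) and 40 mm high, and moves along cabinet y. Site axes = cabinet axes.
- drawer (a joint): Drawer travel, m: 0 = shut, 0.15 = out at its stop. It slides towards the cabinet's -x (to the robot). Friction about 1.5 N; stays where it is left.
- handle (a point): Middle of the drawer's bar handle: a level round steel bar along cabinet y, 120 mm long, 11 mm thick, 35 mm in front of the drawer front and 60 mm above the bench (the front's top edge is at 78 mm). Can be pinched from above. Site axes = cabinet axes; moves with the drawer.
- square: Try square (L shape): dark steel grip block 90 mm (x) by 22 mm (y), with a blade 14 mm wide and 11 mm thick at its +x end (x 31 to 45 mm) that runs 50 mm out to +y at the bottom. Block 32 mm high: grip its upper half, across y. Origin: under the block's centre; z up. Lies upright on the bench right of the cabinet, yaw within 1.4 rad of its cutout's. May be absent (None from the start).
- tgauge: T-shaped depth gauge: steel grip block 80 mm (x) by 20 mm (y), with a beam 14 mm wide and 11 mm thick from its middle that runs 45 mm out to +y at the bottom. Block 32 mm high: grip its upper half, across y. Origin: under the block's centre; z up. Lies upright on the bench right of the cabinet, yaw within 1.4 rad of its cutout's. May be absent (None from the start).
- bar: Plain straight setting bar: steel block 100 mm (x) by 32 mm (y) with three dark round marks on top; either way round fits. Block 32 mm high: grip its upper half, across y. Origin: under the block's centre; z up. Lies upright on the bench right of the cabinet, yaw within 1.4 rad of its cutout's. May be absent (None from the start).
- dial: Dial gauge: round aluminium body 52 mm in diameter with a pale face on top, and a stem 14 mm wide and 11 mm thick at the bottom that runs out to +x, to 70 mm from the centre. Block 32 mm high: grip its upper half, across y. Origin: under the block's centre; z up. Lies upright on the bench right of the cabinet, yaw within 1.4 rad of its cutout's. May be absent (None from the start).
- bar_cutout (a point): The straight cutout in the drawer's dark foam, 12 mm deep, 2.5 mm play all round. Site: centre of its floor, axes = drawer's; the seated gauge's origin and axes coincide with it. It lies 90 mm behind the drawer's front face and 114 mm to the right of the drawer's middle. Foam top is 40 mm above the bench, the floor 28.
- square_cutout (a point): The L-shaped cutout in the drawer's dark foam, 12 mm deep, 2.5 mm play all round. Site: centre of its floor, axes = drawer's; the seated gauge's origin and axes coincide with it. It lies 90 mm behind the drawer's front face and 64 mm to the right of the drawer's middle. Foam top is 40 mm above the bench, the floor 28.
- tgauge_cutout (a point): The T-shaped cutout in the drawer's dark foam, 12 mm deep, 2.5 mm play all round. Site: centre of its floor, axes = drawer's; the seated gauge's origin and axes coincide with it. It lies 90 mm behind the drawer's front face and 17 mm to the left of the drawer's middle. Foam top is 40 mm above the bench, the floor 28.
- dial_cutout (a point): The round-with-stem cutout in the drawer's dark foam, 12 mm deep, 2.5 mm play all round. Site: centre of its floor, axes = drawer's; the seated gauge's origin and axes coincide with it. It lies 68 mm behind the drawer's front face and 108 mm to the left of the drawer's middle. Foam top is 40 mm above the bench, the floor 28.
- flange: Bystander, loose: dark steel pipe flange, 68 mm in diameter, 28 mm high, among the gauges. Not a gauge; leave it. Origin: centre of its underside.
- nut: Bystander, loose: large hexagon nut 30 mm across flats, 18 mm high, lying among the gauges; leave it. Origin: centre of its underside.
- oil: Bystander, loose: white grease jar with a red cap, 60 mm in diameter, 80 mm high, standing right of the cabinet. Origin: centre of its base.
Mind the look-alikes: they are no part of the job. Leave any blue, orange or turquoise look-alike of the bar alone.

How it is judged:
By the outcome, as a careful person would: the job done as asked, in the order asked, and still so for the second after the job is handed in, with the robot touching nothing.
Of square, tgauge, bar, dial only 3 to 4 are there at a start; the rules pass over those that are not, and their reading is None.
At some moment in a run one of square, tgauge, bar, dial may be knocked a few centimetres aside while the robot is not near it.
Once in a run the grip may slacken for a moment while it holds something.
It also fails if it takes over 208 s, if anything falls off the work surface, if the arm or the gripper's body presses on something with over 40 N, if the wrist force passes 120 N, or if a joint passes its speed limit or range.

## Working session

There is one attempt and no reset: what is moved stays moved. The work goes in short steps, Python scripts to look and compute and a tool call to move; the robot and the scene stay as the last step left them, time stands still between calls to the robot, and variables do not carry over. Pictures are saved under pics/ and viewed, at most 14 in all, crops included, and the job is handed in when it is done.

Besides the shell and the picture viewer there is one more tool, called after "Call:" in YAML: its name, and indented under it one key for each argument. play_rows: Moves the arm, as the interface text tells. Shifts and turns lie within -1 to 1; 1 stands for 0.5 m of shift or 45 degrees of turn. Its arguments: {"type":"object","properties":{"targets":{"type":"array"},"grip_force":{"type":"number"}},"required":["targets"]}

```bash
mkdir -p pics; ls
cat > h.py <<'E'
import numpy as np, cv2
from plant import bot, capture, camera_model
def pix2w(name,u,v,z):
    m=camera_model(name);P=np.array(m["pose"])
    d=P[:3,:3]@np.array([(u-m["cx"])/m["fx"],(v-m["cy"])/m["fy"],1]);o=P[:3,3]
    return o+d*(z-o[2])/d[2]
def w2pix(name,p):
    m=camera_model(name);P=np.linalg.inv(np.array(m["pose"]))
    c=P[:3,:3]@np.array(p)+P[:3,3]
    return m["fx"]*c[0]/c[2]+m["cx"],m["fy"]*c[1]/c[2]+m["cy"]
E
python3 - <<'E'
from h import *
for n in("top","scene"):
    i=capture(n);cv2.imwrite(f"pics/{n}0.png",i);cv2.imwrite(f"pics/{n}0b.png",cv2.resize(i,(800,600),interpolation=cv2.INTER_CUBIC))
    print(n,camera_model(n))
print(bot.get_obs())
E
```

```text
pics
top {'fx': 393.8744926244151, 'fy': 393.8744926244151, 'cx': 259.20662976240857, 'cy': 198.33401648559627, 'pose': array([[ 0.01844386, -0.9891713 ,  0.14560206,  0.37098666],
       [-0.99978005, -0.01679213,  0.01256511, -0.09188714],
       [-0.00998407, -0.14580178, -0.98926344,  1.14659133],
       [ 0.        ,  0.        ,  0.        ,  1.        ]])}
scene {'fx': 418.1287564595598, 'fy': 418.1287564595598, 'cx': 255.38898603425582, 'cy': 189.2549532599407, 'pose': array([[ 0.86597907,  0.3150024 , -0.38839893,  0.91297535],
       [ 0.49990195, -0.56602622,  0.65552449, -0.73327021],
       [-0.01335219, -0.76183188, -0.64763718,  0.74380312],
       [ 0.        ,  0.        ,  0.        ,  1.        ]])}
{'t': 0.1, 'qpos': array([ 1.22610042,  0.46936101, -0.04861984,  1.53352922,  0.02407874,
        1.14099655, -0.08226483]), 'qd': array([ 1.25448323e-03, -7.67428609e-04, -8.97644779e-04, -3.52673001e-03,
       -5.19325843e-04, -2.03244728e-05,  1.40907084e-04]), 'tau': array([ 5.29245372e-04, -5.09169173e+01, -8.12998787e-02, -2.36828470e+01,
       -6.15561381e-02,  3.44794337e-02,  5.42778196e-05]), 'eef_pos': array([ 0.20951013, -0.64111783,  0.22162345]), 'tool_rot': array([-8.42008607e-04,  9.87553619e-01,  1.57280383e-01, -1.47843841e-04]), 'ft_force': array([ 0.51189855,  0.49677964, -0.34828414]), 'ft_torque': array([-0.03455839, -0.04690494,  0.01128965]), 'finger_force': 0.0, 'opening': 0.08735595286228219}
```

View pics/top0b.png

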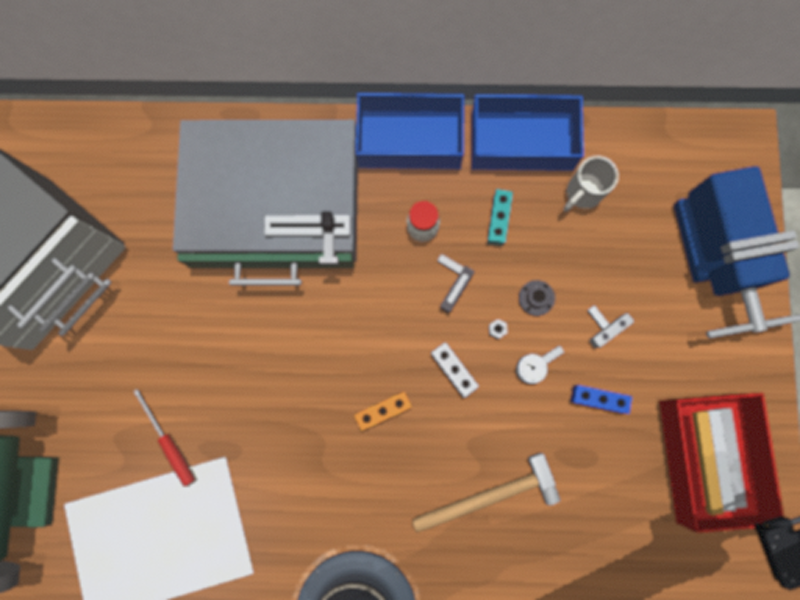

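View pics/scene0b.png

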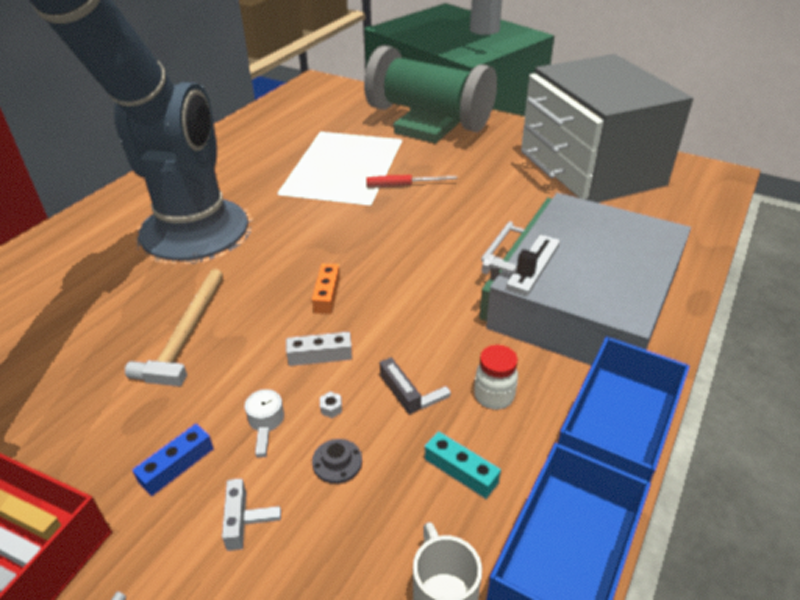

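The top view shows the cabinet (bolt grip 327,222; handle 265,281). It also shows the steel bar (455,370), square (457,285), tgauge (611,328) and dial (535,368). The bar look-alikes are blue (601,399), orange (383,411) and turquoise (500,217). The plain steel bar with dark marks at (455,370) is the one that fits. I'll enlarge to confirm and measure.

Run:
```python
from h import *
i=cv2.imread("pics/top0.png")
def crop(x,y,w,h,s,n):
    c=cv2.resize(i[y:y+h,x:x+w],(w*s,h*s),interpolation=cv2.INTER_CUBIC)
    for k in range(0,w,20): cv2.putText(c,str(x+k),(k*s,10),0,.35,(0,255,255));cv2.line(c,(k*s,12),(k*s,18),(0,255,255))
    for k in range(0,h,20): cv2.putText(c,str(y+k),(0,k*s+4),0,.35,(0,255,255));cv2.line(c,(22,k*s),(28,k*s),(0,255,255))
    cv2.imwrite(n,c)
crop(265,155,150,105,5,"pics/c1.png"); crop(105,70,130,118,5,"pics/c2.png")
```

```text
(no output)
```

View pics/c1.png

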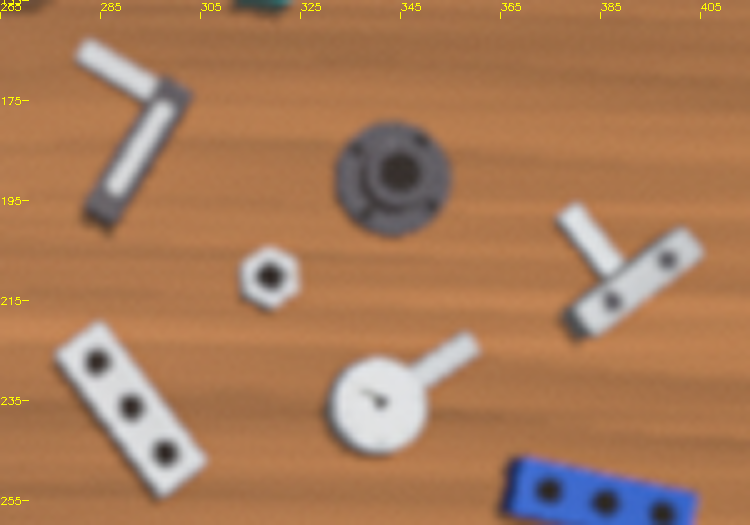

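View pics/c2.png

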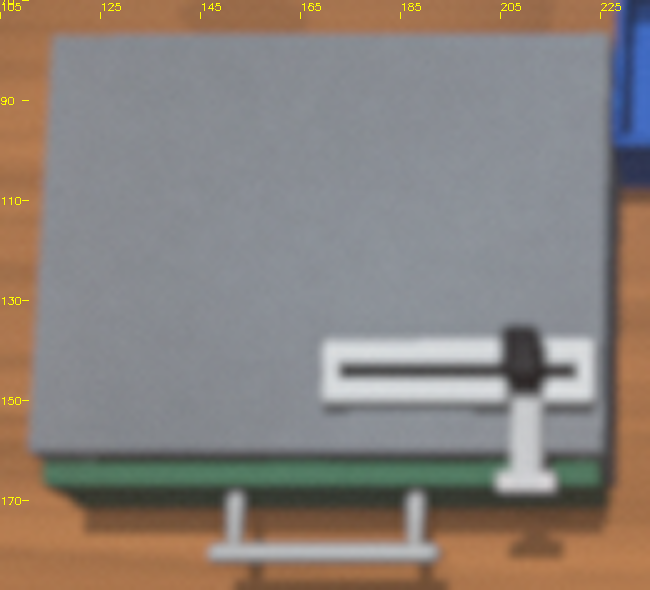

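The crop confirms the bar (grey, three marks, centre ≈291,236). It also shows the square (corner ≈299,172), tgauge (≈392,212), dial (≈340,236), nut (319,210) and flange (344,190). I'll fit poses by silhouette.

```bash
cat >> h.py <<'E'
from scipy.optimize import minimize
def box(x0,x1,y0,y1,h): return [np.array([[x,y,z] for x in(x0,x1) for y in(y0,y1) for z in(0,h)])]
def cyl(r,h): return [np.array([[r*np.cos(a),r*np.sin(a),z] for a in np.linspace(0,6.283,40) for z in(0,h)])]
SH=dict(square=box(-.045,.045,-.011,.011,.032)+box(.031,.045,.011,.061,.011),
 tgauge=box(-.04,.04,-.01,.01,.032)+box(-.007,.007,.01,.055,.011),
 bar=box(-.05,.05,-.016,.016,.032), dial=cyl(.026,.032)+box(.02,.07,-.007,.007,.011),
 nut=cyl(.016,.018), flange=cyl(.034,.028), oil=cyl(.03,.08))
S=4
def render(cam,parts,p,z0,roi):
    x0,y0,w,h=roi;m=np.zeros((h*S,w*S),np.uint8);c,s=np.cos(p[2]),np.sin(p[2])
    M=camera_model(cam);Pi=np.linalg.inv(np.array(M["pose"]))
    for q in parts:
        W=np.c_[c*q[:,0]-s*q[:,1]+p[0],s*q[:,0]+c*q[:,1]+p[1],q[:,2]+z0]
        C=W@Pi[:3,:3].T+Pi[:3,3]
        uv=np.c_[M["fx"]*C[:,0]/C[:,2]+M["cx"]-x0,M["fy"]*C[:,1]/C[:,2]+M["cy"]-y0]
        k=cv2.convexHull(((uv+.5)*S*16-8).astype(np.int32))
        cv2.fillConvexPoly(m,k,255,shift=4)
    return cv2.resize(m,(w,h),interpolation=cv2.INTER_AREA)/255.
def fit(cam,img,name,uv,yaws,z0=0,r=40,mask=None):
    """fit pose (x,y,yaw) of a gauge near pixel uv; start yaws"""
    u,v=map(int,uv);roi=(u-r,v-r,2*r,2*r);hsv=cv2.cvtColor(img,cv2.COLOR_BGR2HSV).astype(float)
    sat=hsv[v-r:v+r,u-r:u+r,1]
    soft=np.clip((115-sat)/60,0,1) if mask is None else mask[v-r:v+r,u-r:u+r]
    n,l=cv2.connectedComponents((soft>.35).astype(np.uint8));k=l[r-2:r+3,r-2:r+3];k=np.bincount(k[k>0]).argmax() if (k>0).any() else 1
    keep=cv2.dilate((l==k).astype(np.uint8),np.ones((3,3)));soft=soft*keep
    b=None;p0=pix2w(cam,*uv,z0+.02)[:2]
    for y in yaws:
        f=lambda q:np.abs(cv2.GaussianBlur(render(cam,SH[name],(q[0]/1000,q[1]/1000,q[2]/50),z0,roi),(0,0),.7)-soft).sum()/soft.sum()
        for st in range(2):
            x0=[p0[0]*1000,p0[1]*1000,y*50] if st==0 else R.x
            R=minimize(f,x0,method="Nelder-Mead",options=dict(initial_simplex=np.array([x0]+[np.array(x0)+d for d in np.diag([8,8,8])/(st*2+1)]),maxiter=150))
        if b is None or R.fun<b[1]: b=(R.x/[1000,1000,50],R.fun)
    return b
E
cat > m.py <<'E'
from h import *
i=capture("top")
Y=np.arange(-3,3.1,.75)
print("base err below ~.2 is good")
for n,uv in dict(square=(294,182),tgauge=(391,212),bar=(291,236),dial=(340,236)).items():
    p,e=fit("top",i,n,uv,Y);print(n,p.round(4),round(e,3))
for n,uv in dict(nut=(319,210),flange=(343,191)).items(): p,e=fit("top",i,n,uv,[0]);print(n,p.round(4),round(e,3))
E
python3 m.py
python3 - <<'E'
from h import *
c2=lambda x,y:(105+(x+.5)/5-.5,70+(y+.5)/5-.5)
for n,p,z in [("BL",(52,36),.09),("BR",(608,36),.09),("FL",(30,453),.09),("FR",(605,455),.09),("hL",(208,552),.06),("hR",(437,552),.06),("grip",(522,343),.144),
 ("gripTopL",(503,330),.144),("gripTopR",(539,330),.144)]: print(n,pix2w("top",*c2(*p),z).round(4))
print(pix2w("top",423*.64,215*.64,.08))
E
```

```text
base err below ~.2 is good
square [ 0.5789 -0.1721 -0.5283] 0.162
BL [0.8698 0.3392 0.09  ]
BR [0.8741 0.0218 0.09  ]
FL [0.626  0.3338 0.09  ]
FR [0.6299 0.016  0.09  ]
hL [0.5777 0.2411 0.06  ]
hR [0.5798 0.1119 0.06  ]
grip [0.6765 0.0561 0.144 ]
gripTopL [0.6834 0.0664 0.144 ]
gripTopR [0.6837 0.0474 0.144 ]
[ 0.70038934 -0.1074053   0.08      ]Traceback (most recent call last):
  File "m.py", line 6, in <module>
    p,e=fit("top",i,n,uv,Y);print(n,p.round(4),round(e,3))
        ~~~^^^^^^^^^^^^^^^^
  File "h.py", line 41, in fit
    R=minimize(f,x0,method="Nelder-Mead",options=dict(initial_simplex=np.array([x0]+[np.array(x0)+d for d in np.diag([8,8,8])/(st*2+1)]),maxiter=150))
    res = _minimize_neldermead(fun, x0, args, callback, bounds=bounds,
                               **options)
    fxcc = func(xcc)
    fx = function(np.copy(x), *(wrapper_args + args))
  File "h.py", line 38, in <lambda>
    f=lambda q:np.abs(cv2.GaussianBlur(render(cam,SH[name],(q[0]/1000,q[1]/1000,q[2]/50),z0,roi),(0,0),.7)-soft).sum()/soft.sum()
                                       ~~~~~~^^^^^^^^^^^^^^^^^^^^^^^^^^^^^^^^^^^^^^^^^^^^^^^^^^^
  File "h.py", line 21, in render
    M=camera_model(cam);Pi=np.linalg.inv(np.array(M["pose"]))
ValueError: time passes only in moves, steps and waits
```

```bash
cat >> h.py <<'E'
import functools
_cm=camera_model
camera_model=functools.lru_cache(_cm)
def pose():
    o=bot.get_obs();q=o["tool_rot"];w,x,y,z=q
    th=np.arctan2(2*(x*y+w*z),1-2*(y*y+z*z));tilt=np.degrees(np.arccos(min(1,-(1-2*(x*x+y*y)))))
    return np.array(o["eef_pos"]),th,tilt,o
def go(*wps):
    """each wp (x,y,z,theta or None[,n]): prints rows needed, n=number of rows"""
    p,th,tilt,o=pose();print("now",p.round(4),"th",round(th,3),"tilt",round(tilt,2),"t",o["t"],"F",np.round(o["ft_force"],1),"open",round(o["opening"],4))
    for w in wps:
        t=th if w[3] is None else w[3]
        dth=(t-th+np.pi/2)%np.pi-np.pi/2 if len(w)<6 else t-th
        t=th+dth
        d=np.array(w[:3])-p
        n=int(np.ceil(max(np.linalg.norm(d)/.0600,abs(dth)/.18,1))) if len(w)<5 or w[4] is None else w[4]
        # turn first-order: shifts expressed in the frame after each earlier turn; total over n rows
        rows=[]
        a=th
        for k in range(n):
            s=d/n;c,sn=np.cos(a),np.sin(a)
            rows.append((c*s[0]+sn*s[1],sn*s[0]-c*s[1],-s[2]));a+=dth/n
        print("->",np.round(w[:3],4),"th",round(t,3),"rows",n,"rz/row %.3f"%(-dth/n/(np.pi/4)))
        R=np.array(rows)/.5
        if abs(dth)<1e-6: print("   each",R[0].round(4))
        else:
            print("   turn-then-shift: shift each",(np.array([np.cos(t)*d[0]+np.sin(t)*d[1],np.sin(t)*d[0]-np.cos(t)*d[1],-d[2]])/.5/n).round(4))
        p=np.array(w[:3]);th=t
E
python3 m.py; python3 -c "
from h import *
go((.60,-.25,.26,None),(.671,.056,.26,0.017+np.pi),(.671,.056,.118,None))"
```

```text
base err below ~.2 is good
square [ 0.5792 -0.1727 -0.5208] 0.161
tgauge [ 0.506  -0.4574 -0.9185] 0.126
bar [ 0.4297 -0.1689  0.6501] 0.112
dial [ 0.4333 -0.3101 -0.9757] 0.115
nut [ 0.5071 -0.25    0.0327] 0.16
flange [ 0.5653 -0.3207 -0.0023] 0.207
now [ 0.2095 -0.6413  0.2219] th 0.316 tilt 0.07 t 0.2 F [ 0.2  0.7 -0.5] open 0.0873
-> [ 0.6  -0.25  0.26] th 0.316 rows 10 rz/row -0.000
   each [ 0.0985 -0.0501 -0.0076]
-> [0.671 0.056 0.26 ] th 0.017 rows 6 rz/row 0.063
   turn-then-shift: shift each [ 0.0254 -0.1016 -0.    ]
-> [0.671 0.056 0.118] th 0.017 rows 3 rz/row -0.000
   each [0.     0.     0.0947]
```

Call:
play_rows:
  targets:
    - {"rz":0.19,"claw":0}
    - {"rz":0.19,"claw":0}
    - {"tx":0.0676,"ty":-0.0984,"tz":-0.0054,"claw":0}
    - {"tx":0.0676,"ty":-0.0984,"tz":-0.0054,"claw":0}
    - {"tx":0.0676,"ty":-0.0984,"tz":-0.0054,"claw":0}
    - {"tx":0.0676,"ty":-0.0984,"tz":-0.0054,"claw":0}
    - {"tx":0.0676,"ty":-0.0984,"tz":-0.0054,"claw":0}
    - {"tx":0.0676,"ty":-0.0984,"tz":-0.0054,"claw":0}
    - {"tx":0.0676,"ty":-0.0984,"tz":-0.0054,"claw":0}
    - {"tx":0.0676,"ty":-0.0984,"tz":-0.0054,"claw":0}
    - {"tx":0.0676,"ty":-0.0984,"tz":-0.0054,"claw":0}
    - {"tx":0.0676,"ty":-0.0984,"tz":-0.0054,"claw":0}
    - {"tx":0.0676,"ty":-0.0984,"tz":-0.0054,"claw":0}
    - {"tx":0.0676,"ty":-0.0984,"tz":-0.0054,"claw":0}
    - {"tx":0.0676,"ty":-0.0984,"tz":-0.0054,"claw":0}
    - {"tx":0.0676,"ty":-0.0984,"tz":-0.0054,"claw":0}
    - {"claw":0}
    - {"claw":0}
    - {"claw":0}
  grip_force: 10

```text
$.targets[0]: bad value
```

```bash
python3 -c "
from h import *
go((.671,.056,.26,.017),(.671,.056,.118,None))"
```

```text
now [ 0.2095 -0.6413  0.2219] th 0.316 tilt 0.07 t 0.2 F [ 0.2  0.7 -0.5] open 0.0873
-> [0.671 0.056 0.26 ] th 0.017 rows 14 rz/row 0.027
   turn-then-shift: shift each [ 0.0676 -0.0985 -0.0054]
-> [0.671 0.056 0.118] th 0.017 rows 3 rz/row -0.000
   each [0.     0.     0.0947]
```

Call:
play_rows:
  targets:
    - {"tx":0,"ty":0,"tz":0,"rx":0,"ry":0,"rz":0.19,"claw":0}
    - {"tx":0,"ty":0,"tz":0,"rx":0,"ry":0,"rz":0.19,"claw":0}
    - {"tx":0.0676,"ty":-0.0984,"tz":-0.0054,"rx":0,"ry":0,"rz":0,"claw":0}
    - {"tx":0.0676,"ty":-0.0984,"tz":-0.0054,"rx":0,"ry":0,"rz":0,"claw":0}
    - {"tx":0.0676,"ty":-0.0984,"tz":-0.0054,"rx":0,"ry":0,"rz":0,"claw":0}
    - {"tx":0.0676,"ty":-0.0984,"tz":-0.0054,"rx":0,"ry":0,"rz":0,"claw":0}
    - {"tx":0.0676,"ty":-0.0984,"tz":-0.0054,"rx":0,"ry":0,"rz":0,"claw":0}
    - {"tx":0.0676,"ty":-0.0984,"tz":-0.0054,"rx":0,"ry":0,"rz":0,"claw":0}
    - {"tx":0.0676,"ty":-0.0984,"tz":-0.0054,"rx":0,"ry":0,"rz":0,"claw":0}
    - {"tx":0.0676,"ty":-0.0984,"tz":-0.0054,"rx":0,"ry":0,"rz":0,"claw":0}
    - {"tx":0.0676,"ty":-0.0984,"tz":-0.0054,"rx":0,"ry":0,"rz":0,"claw":0}
    - {"tx":0.0676,"ty":-0.0984,"tz":-0.0054,"rx":0,"ry":0,"rz":0,"claw":0}
    - {"tx":0.0676,"ty":-0.0984,"tz":-0.0054,"rx":0,"ry":0,"rz":0,"claw":0}
    - {"tx":0.0676,"ty":-0.0984,"tz":-0.0054,"rx":0,"ry":0,"rz":0,"claw":0}
    - {"tx":0.0676,"ty":-0.0984,"tz":-0.0054,"rx":0,"ry":0,"rz":0,"claw":0}
    - {"tx":0.0676,"ty":-0.0984,"tz":-0.0054,"rx":0,"ry":0,"rz":0,"claw":0}
    - {"tx":0,"ty":0,"tz":0,"rx":0,"ry":0,"rz":0,"claw":0}
    - {"tx":0,"ty":0,"tz":0,"rx":0,"ry":0,"rz":0,"claw":0}
  grip_force: 10

```text
t: 2.45
eef_pos: [0.6705, 0.0547, 0.2597]
tool_rot: [0.001, 1.0, 0.009, -0.001]
ft_force: [-0.3, -1.2, 0.2]
opening: 0.0436
finger_force: 0.0
```

```bash
python3 -c "
from h import *
go((.671,.056,.26,.017),(.671,.056,.118,None))"
```

```text
now [0.6705 0.0547 0.2597] th 0.017 tilt 0.09 t 2.45 F [-0.3 -1.2  0.2] open 0.0436
-> [0.671 0.056 0.26 ] th 0.017 rows 1 rz/row 0.000
   turn-then-shift: shift each [ 0.001  -0.0026 -0.0006]
-> [0.671 0.056 0.118] th 0.017 rows 3 rz/row -0.000
   each [0.     0.     0.0947]
```

Call:
play_rows:
  targets:
    - {"tx":0.001,"ty":-0.0026,"tz":0.094,"rx":0,"ry":0,"rz":0,"claw":0}
    - {"tx":0,"ty":0,"tz":0.094,"rx":0,"ry":0,"rz":0,"claw":0}
    - {"tx":0,"ty":0,"tz":0.094,"rx":0,"ry":0,"rz":0,"claw":0}
    - {"tx":0,"ty":0,"tz":0,"rx":0,"ry":0,"rz":0,"claw":0}
    - {"tx":0,"ty":0,"tz":0,"rx":0,"ry":0,"rz":0,"claw":-1}
    - {"tx":0,"ty":0,"tz":0,"rx":0,"ry":0,"rz":0,"claw":-1}
    - {"tx":0,"ty":0,"tz":0,"rx":0,"ry":0,"rz":0,"claw":-1}
    - {"tx":0,"ty":0,"tz":0,"rx":0,"ry":0,"rz":0,"claw":-1}
  grip_force: 10

```text
t: 3.45
eef_pos: [0.6724, 0.0577, 0.1214]
tool_rot: [-0.001, 1.0, 0.009, 0.002]
ft_force: [-0.1, 2.2, 5.2]
opening: 0.0204
finger_force: 10.0
```

Call:
play_rows:
  targets:
    - {"tx":0,"ty":-0.02,"tz":0,"rx":0,"ry":0,"rz":0,"claw":-1}
    - {"tx":0,"ty":-0.02,"tz":0,"rx":0,"ry":0,"rz":0,"claw":-1}
    - {"tx":0,"ty":-0.02,"tz":0,"rx":0,"ry":0,"rz":0,"claw":-1}
    - {"tx":0,"ty":-0.02,"tz":0,"rx":0,"ry":0,"rz":0,"claw":-1}
    - {"tx":0,"ty":-0.02,"tz":0,"rx":0,"ry":0,"rz":0,"claw":-1}
    - {"tx":0,"ty":-0.02,"tz":0,"rx":0,"ry":0,"rz":0,"claw":-1}
    - {"tx":0,"ty":-0.02,"tz":0,"rx":0,"ry":0,"rz":0,"claw":-1}
    - {"tx":0,"ty":-0.016,"tz":0,"rx":0,"ry":0,"rz":0,"claw":-1}
    - {"tx":0,"ty":0,"tz":0,"rx":0,"ry":0,"rz":0,"claw":-1}
    - {"tx":0,"ty":0,"tz":0,"rx":0,"ry":0,"rz":0,"claw":-1}
  grip_force: 20

```text
t: 4.7
eef_pos: [0.6712, 0.1354, 0.1213]
tool_rot: [-0.0, 1.0, 0.009, 0.002]
ft_force: [-0.2, 0.9, 6.7]
opening: 0.02
finger_force: 20.0
```

Call:
play_rows:
  targets:
    - {"tx":0,"ty":-0.01,"tz":0,"rx":0,"ry":0,"rz":0,"claw":-1}
    - {"tx":0,"ty":0,"tz":0,"rx":0,"ry":0,"rz":0,"claw":-1}
    - {"tx":0,"ty":0,"tz":0,"rx":0,"ry":0,"rz":0,"claw":-1}

```text
t: 5.08
eef_pos: [0.6712, 0.1376, 0.1213]
tool_rot: [0.001, 1.0, 0.008, 0.001]
ft_force: [-0.9, -3.4, 8.1]
opening: 0.0202
finger_force: 20.0
```

Call:
play_rows:
  targets:
    - {"tx":0,"ty":-0.01,"tz":0,"rx":0,"ry":0,"rz":0,"claw":-1}
    - {"tx":0,"ty":0,"tz":0,"rx":0,"ry":0,"rz":0,"claw":-1}
    - {"tx":0,"ty":0,"tz":0,"rx":0,"ry":0,"rz":0,"claw":-1}

```text
t: 5.45
eef_pos: [0.6712, 0.1377, 0.1213]
tool_rot: [0.004, 1.0, 0.007, 0.001]
ft_force: [-2.6, -10.8, 10.1]
opening: 0.0199
finger_force: 20.0
```

Call:
play_rows:
  targets:
    - {"tx":0,"ty":0.01,"tz":0,"rx":0,"ry":0,"rz":0,"claw":-1}
    - {"tx":0,"ty":0,"tz":0,"rx":0,"ry":0,"rz":0,"claw":-0.1}
    - {"tx":0,"ty":0,"tz":0,"rx":0,"ry":0,"rz":0,"claw":-0.1}
    - {"tx":0,"ty":0,"tz":0,"rx":0,"ry":0,"rz":0,"claw":-0.1}
    - {"tx":0,"ty":0,"tz":-0.12,"rx":0,"ry":0,"rz":0,"claw":-0.3}
    - {"tx":0,"ty":0,"tz":-0.12,"rx":0,"ry":0,"rz":0,"claw":-0.3}
    - {"tx":0,"ty":0,"tz":0,"rx":0,"ry":0,"rz":-0.2222,"claw":-0.3}
    - {"tx":0,"ty":0,"tz":0,"rx":0,"ry":0,"rz":-0.2222,"claw":-0.3}
    - {"tx":0,"ty":0,"tz":0,"rx":0,"ry":0,"rz":-0.2222,"claw":-0.3}
    - {"tx":0,"ty":0,"tz":0,"rx":0,"ry":0,"rz":-0.2222,"claw":-0.3}
    - {"tx":0,"ty":0,"tz":0,"rx":0,"ry":0,"rz":-0.2222,"claw":-0.3}
    - {"tx":0,"ty":0,"tz":0,"rx":0,"ry":0,"rz":-0.2222,"claw":-0.3}
    - {"tx":0,"ty":0,"tz":0,"rx":0,"ry":0,"rz":-0.2222,"claw":-0.3}
    - {"tx":0,"ty":0,"tz":0,"rx":0,"ry":0,"rz":-0.2222,"claw":-0.3}
    - {"tx":0,"ty":0,"tz":0,"rx":0,"ry":0,"rz":-0.2222,"claw":-0.3}
    - {"tx":0.062,"ty":-0.091,"tz":0,"rx":0,"ry":0,"rz":0,"claw":-0.3}
    - {"tx":0.062,"ty":-0.091,"tz":0,"rx":0,"ry":0,"rz":0,"claw":-0.3}
    - {"tx":0,"ty":0,"tz":0,"rx":0,"ry":0,"rz":0,"claw":-0.3}
    - {"tx":0,"ty":0,"tz":0,"rx":0,"ry":0,"rz":0,"claw":-0.3}

```text
t: 7.82
eef_pos: [0.5783, 0.1996, 0.2394]
tool_rot: [0.001, 0.701, 0.713, -0.0]
ft_force: [0.9, -1.0, 0.4]
opening: 0.0302
finger_force: 0.0
```

```bash
python3 -c "
from h import *
go((.579,.195,.24,1.588),(.579,.195,.045,None))
i=capture('top');cv2.imwrite('pics/t1.png',i)"
```

```text
now [0.5783 0.1996 0.2394] th 1.588 tilt 0.07 t 7.825 F [ 0.9 -1.   0.4] open 0.0302
-> [0.579 0.195 0.24 ] th 1.588 rows 1 rz/row -0.000
   turn-then-shift: shift each [-0.0092  0.0012 -0.0012]
-> [0.579 0.195 0.045] th 1.588 rows 4 rz/row -0.000
   each [0.     0.     0.0975]
```

Call:
play_rows:
  targets:
    - {"tx":-0.009,"ty":0.001,"tz":0.097,"rx":0,"ry":0,"rz":0,"claw":-0.3}
    - {"tx":0,"ty":0,"tz":0.097,"rx":0,"ry":0,"rz":0,"claw":-0.3}
    - {"tx":0,"ty":0,"tz":0.08,"rx":0,"ry":0,"rz":0,"claw":-0.3}
    - {"tx":0,"ty":0,"tz":0.06,"rx":0,"ry":0,"rz":0,"claw":-0.3}
    - {"tx":0,"ty":0,"tz":0.056,"rx":0,"ry":0,"rz":0,"claw":-0.3}
    - {"tx":0,"ty":0,"tz":0,"rx":0,"ry":0,"rz":0,"claw":-0.3}
    - {"tx":0,"ty":0,"tz":0,"rx":0,"ry":0,"rz":0,"claw":-1}
    - {"tx":0,"ty":0,"tz":0,"rx":0,"ry":0,"rz":0,"claw":-1}
    - {"tx":0,"ty":0,"tz":0,"rx":0,"ry":0,"rz":0,"claw":-1}
  grip_force: 25

```text
t: 9.0
eef_pos: [0.5792, 0.1957, 0.0455]
tool_rot: [0.001, 0.701, 0.713, 0.001]
ft_force: [0.2, -0.1, 3.1]
opening: 0.01
finger_force: 25.0
```

Call:
play_rows:
  targets:
    - {"tx":0,"ty":-0.02,"tz":0,"rx":0,"ry":0,"rz":0,"claw":-1}
    - {"tx":0,"ty":-0.02,"tz":0,"rx":0,"ry":0,"rz":0,"claw":-1}
    - {"tx":0,"ty":-0.02,"tz":0,"rx":0,"ry":0,"rz":0,"claw":-1}
    - {"tx":0,"ty":-0.02,"tz":0,"rx":0,"ry":0,"rz":0,"claw":-1}
    - {"tx":0,"ty":-0.02,"tz":0,"rx":0,"ry":0,"rz":0,"claw":-1}
    - {"tx":0,"ty":-0.02,"tz":0,"rx":0,"ry":0,"rz":0,"claw":-1}
    - {"tx":0,"ty":-0.02,"tz":0,"rx":0,"ry":0,"rz":0,"claw":-1}
    - {"tx":0,"ty":-0.02,"tz":0,"rx":0,"ry":0,"rz":0,"claw":-1}
    - {"tx":0,"ty":-0.02,"tz":0,"rx":0,"ry":0,"rz":0,"claw":-1}
    - {"tx":0,"ty":-0.02,"tz":0,"rx":0,"ry":0,"rz":0,"claw":-1}
    - {"tx":0,"ty":-0.02,"tz":0,"rx":0,"ry":0,"rz":0,"claw":-1}
    - {"tx":0,"ty":-0.02,"tz":0,"rx":0,"ry":0,"rz":0,"claw":-1}
    - {"tx":0,"ty":-0.02,"tz":0,"rx":0,"ry":0,"rz":0,"claw":-1}
    - {"tx":0,"ty":-0.02,"tz":0,"rx":0,"ry":0,"rz":0,"claw":-1}
    - {"tx":0,"ty":-0.016,"tz":0,"rx":0,"ry":0,"rz":0,"claw":-1}
    - {"tx":0,"ty":0,"tz":0,"rx":0,"ry":0,"rz":0,"claw":-1}
    - {"tx":0,"ty":0,"tz":0,"rx":0,"ry":0,"rz":0,"claw":-1}

```text
t: 11.12
eef_pos: [0.4295, 0.1933, 0.0454]
tool_rot: [0.0, 0.701, 0.713, -0.0]
ft_force: [-1.2, -1.2, 11.7]
opening: 0.0102
finger_force: 25.0
```

Call:
play_rows:
  targets:
    - {"tx":0,"ty":-0.01,"tz":0,"rx":0,"ry":0,"rz":0,"claw":-1}
    - {"tx":0,"ty":0,"tz":0,"rx":0,"ry":0,"rz":0,"claw":-1}
    - {"tx":0,"ty":0,"tz":0,"rx":0,"ry":0,"rz":0,"claw":-1}

```text
t: 11.5
eef_pos: [0.4292, 0.1934, 0.0455]
tool_rot: [0.002, 0.701, 0.713, 0.004]
ft_force: [10.0, -0.5, -0.6]
opening: 0.0102
finger_force: 25.0
```

Call:
play_rows:
  targets:
    - {"tx":0,"ty":0.01,"tz":0,"rx":0,"ry":0,"rz":0,"claw":-1}
    - {"tx":0,"ty":0,"tz":0,"rx":0,"ry":0,"rz":0,"claw":-0.3}
    - {"tx":0,"ty":0,"tz":0,"rx":0,"ry":0,"rz":0,"claw":-0.3}
    - {"tx":0,"ty":0,"tz":-0.04,"rx":0,"ry":0,"rz":0,"claw":-0.3}
    - {"tx":0,"ty":0,"tz":-0.12,"rx":0,"ry":0,"rz":0,"claw":-0.3}
    - {"tx":0,"ty":0,"tz":-0.12,"rx":0,"ry":0,"rz":0,"claw":0}
    - {"tx":0,"ty":0,"tz":-0.12,"rx":0,"ry":0,"rz":0,"claw":0}
    - {"tx":-0.098,"ty":0.006,"tz":0,"rx":0,"ry":0,"rz":0,"claw":0}
    - {"tx":-0.098,"ty":0.006,"tz":0,"rx":0,"ry":0,"rz":0,"claw":0}
    - {"tx":-0.098,"ty":0.006,"tz":0,"rx":0,"ry":0,"rz":0,"claw":0}
    - {"tx":-0.098,"ty":0.006,"tz":0,"rx":0,"ry":0,"rz":0,"claw":0}
    - {"tx":-0.098,"ty":0.006,"tz":0,"rx":0,"ry":0,"rz":0,"claw":0}
    - {"tx":0,"ty":0,"tz":0,"rx":0,"ry":0,"rz":0.199,"claw":0.3}
    - {"tx":0,"ty":0,"tz":0,"rx":0,"ry":0,"rz":0.199,"claw":0.3}
    - {"tx":0,"ty":0,"tz":0,"rx":0,"ry":0,"rz":0.199,"claw":0.3}
    - {"tx":0,"ty":0,"tz":0,"rx":0,"ry":0,"rz":0.199,"claw":0.3}
    - {"tx":0,"ty":0,"tz":0,"rx":0,"ry":0,"rz":0.199,"claw":0.3}
    - {"tx":0,"ty":0,"tz":0,"rx":0,"ry":0,"rz":0.199,"claw":0.3}
    - {"tx":0,"ty":0,"tz":0,"rx":0,"ry":0,"rz":0,"claw":0.3}

```text
t: 13.88
eef_pos: [0.4487, -0.0514, 0.2437]
tool_rot: [-0.0, 0.947, 0.32, -0.001]
ft_force: [-0.6, 0.2, 0.8]
opening: 0.0567
finger_force: 0.0
```

Run:
```python
from h import *
pose();i=capture('top');cv2.imwrite('pics/t2.png',i)
x,y,w,h,s=100,130,200,150,4
c=cv2.resize(i[y:y+h,x:x+w],(w*s,h*s),interpolation=cv2.INTER_CUBIC)
# predicted drawer cutout outlines at foam top
yaw=.017;o=np.array([.6142,.1767]);ex=np.array([np.cos(yaw),np.sin(yaw)]);ey=np.array([-ex[1],ex[0]])
D={'bar':(.09,-.114),'square':(.09,-.064),'tgauge':(.09,.017),'dial':(.068,.108)}
for n,(a,b) in D.items():
    p=o+ex*(a-.15)+ey*b;print(n,p.round(4))
    for q in SH[n]:
        W=p+np.outer(q[:,0],ex)+np.outer(q[:,1],ey)
        uv=np.array([w2pix('top',(*t,.04)) for t in W])
        k=cv2.convexHull((((uv-[x,y])+.5)*s-.5).astype(np.int32));cv2.polylines(c,[k],True,(0,255,255),1)
cv2.imwrite('pics/c3.png',c);go()
```

```text
bar [0.5561 0.0617]
square [0.5553 0.1117]
tgauge [0.5539 0.1927]
dial [0.5304 0.2833]
now [ 0.4488 -0.0514  0.2438] th 0.653 tilt 0.08 t 13.925 F [ 0.1  0.6 -0.1] open 0.0565
```

View pics/c3.png

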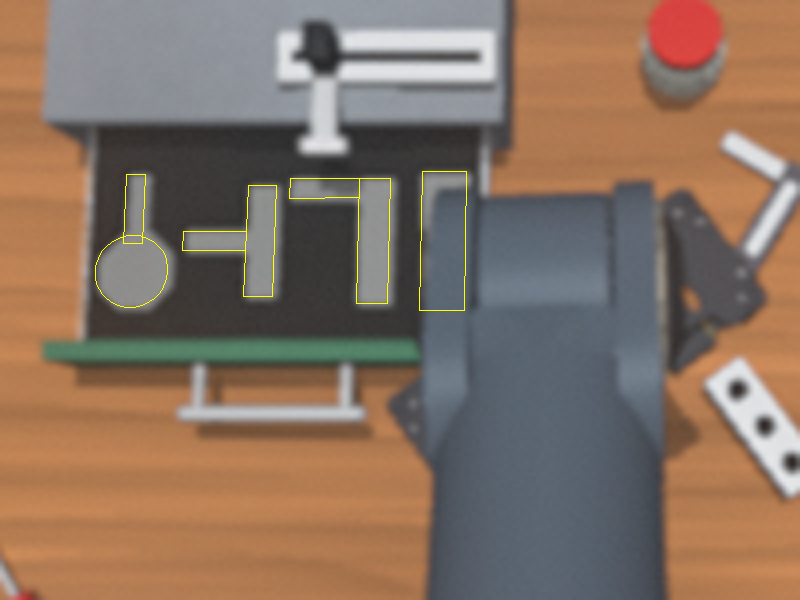

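The outlines match the cutouts, with the camera reading about 1.5 mm low in y, so I'll correct for that. The bar is still at pixel (291,236). I'm going to pick it up.

```bash
python3 -c "
from h import *
go((.4297,-.1674,.2438,.650),(.4297,-.1674,.016,None,5))"
```

```text
now [ 0.4488 -0.0514  0.2438] th 0.653 tilt 0.08 t 13.925 F [ 0.1  0.6 -0.1] open 0.0565
-> [ 0.4297 -0.1674  0.2438] th 0.65 rows 2 rz/row 0.002
   turn-then-shift: shift each [-0.0854  0.0807  0.    ]
-> [ 0.4297 -0.1674  0.016 ] th 0.65 rows 5 rz/row -0.000
   each [0.     0.     0.0911]
```

Call:
play_rows:
  targets:
    - {"tx":-0.0854,"ty":0.0807,"tz":0,"rx":0,"ry":0,"rz":0.002,"claw":0.3}
    - {"tx":-0.0854,"ty":0.0807,"tz":0,"rx":0,"ry":0,"rz":0.002,"claw":0.3}
    - {"tx":0,"ty":0,"tz":0.12,"rx":0,"ry":0,"rz":0,"claw":0.3}
    - {"tx":0,"ty":0,"tz":0.12,"rx":0,"ry":0,"rz":0,"claw":0.3}
    - {"tx":0,"ty":0,"tz":0.1,"rx":0,"ry":0,"rz":0,"claw":0.3}
    - {"tx":0,"ty":0,"tz":0.07,"rx":0,"ry":0,"rz":0,"claw":0.3}
    - {"tx":0,"ty":0,"tz":0.045,"rx":0,"ry":0,"rz":0,"claw":0.3}
    - {"tx":0,"ty":0,"tz":0,"rx":0,"ry":0,"rz":0,"claw":0.3}

```text
t: 14.92
eef_pos: [0.4289, -0.167, 0.0154]
tool_rot: [-0.001, 0.948, 0.319, -0.002]
ft_force: [0.3, 0.4, 0.5]
opening: 0.0564
finger_force: 0.0
```

Call:
play_rows:
  targets:
    - {"tx":0,"ty":0,"tz":0,"rx":0,"ry":0,"rz":0,"claw":-1}
    - {"tx":0,"ty":0,"tz":0,"rx":0,"ry":0,"rz":0,"claw":-1}
    - {"tx":0,"ty":0,"tz":0,"rx":0,"ry":0,"rz":0,"claw":-1}
    - {"tx":0,"ty":0,"tz":0,"rx":0,"ry":0,"rz":0,"claw":-1}
  grip_force: 40

```text
t: 15.42
eef_pos: [0.4308, -0.1678, 0.0176]
tool_rot: [0.0, 0.948, 0.318, 0.0]
ft_force: [-1.2, 0.4, 5.8]
opening: 0.0314
finger_force: 40.0
```

```bash
python3 -c "
from h import *
x,y=.5561,.0617
go((.4297,-.1674,.1,None),(.4297,-.1674,.1,.017),(x,y,.1,None),(x,y,.05,None))"
```

```text
now [ 0.4308 -0.1678  0.0176] th 0.647 tilt 0.07 t 15.425 F [-1.2  0.4  5.8] open 0.0314
-> [ 0.4297 -0.1674  0.1   ] th 0.647 rows 2 rz/row -0.000
   each [-0.0007 -0.001  -0.0824]
-> [ 0.4297 -0.1674  0.1   ] th 0.017 rows 4 rz/row 0.201
   turn-then-shift: shift each [ 0.  0. -0.]
-> [0.5561 0.0617 0.1   ] th 0.017 rows 5 rz/row -0.000
   each [ 0.0521 -0.0908 -0.    ]
-> [0.5561 0.0617 0.05  ] th 0.017 rows 1 rz/row -0.000
   each [0.  0.  0.1]
```

Call:
play_rows:
  targets:
    - {"tx":0,"ty":0,"tz":-0.07,"rx":0,"ry":0,"rz":0,"claw":-1}
    - {"tx":0,"ty":0,"tz":-0.11,"rx":0,"ry":0,"rz":0,"claw":-1}
    - {"tx":0,"ty":0,"tz":-0.11,"rx":0,"ry":0,"rz":0,"claw":-1}
    - {"tx":0,"ty":0,"tz":0,"rx":0,"ry":0,"rz":0.16,"claw":-1}
    - {"tx":0,"ty":0,"tz":0,"rx":0,"ry":0,"rz":0.16,"claw":-1}
    - {"tx":0,"ty":0,"tz":0,"rx":0,"ry":0,"rz":0.16,"claw":-1}
    - {"tx":0,"ty":0,"tz":0,"rx":0,"ry":0,"rz":0.16,"claw":-1}
    - {"tx":0,"ty":0,"tz":0,"rx":0,"ry":0,"rz":0.162,"claw":-1}
    - {"tx":0.043,"ty":-0.076,"tz":0,"rx":0,"ry":0,"rz":0,"claw":-1}
    - {"tx":0.043,"ty":-0.076,"tz":0,"rx":0,"ry":0,"rz":0,"claw":-1}
    - {"tx":0.043,"ty":-0.076,"tz":0,"rx":0,"ry":0,"rz":0,"claw":-1}
    - {"tx":0.043,"ty":-0.076,"tz":0,"rx":0,"ry":0,"rz":0,"claw":-1}
    - {"tx":0.043,"ty":-0.076,"tz":0,"rx":0,"ry":0,"rz":0,"claw":-1}
    - {"tx":0.043,"ty":-0.076,"tz":0,"rx":0,"ry":0,"rz":0,"claw":-1}
    - {"tx":0,"ty":0,"tz":0,"rx":0,"ry":0,"rz":0,"claw":-1}
    - {"tx":0,"ty":0,"tz":0,"rx":0,"ry":0,"rz":0,"claw":-1}

```text
t: 17.42
eef_pos: [0.5543, 0.0618, 0.1606]
tool_rot: [0.001, 1.0, 0.009, -0.001]
ft_force: [0.5, -1.4, -5.1]
opening: 0.0314
finger_force: 40.0
```

Run:
```python
from h import *
x,y=.5561,.0617
go((x,y,.16,.017),(x,y,.05,None))
for n in ('top','scene'): cv2.imwrite(f'pics/{n}3.png',capture(n))
a=cv2.imread('pics/scene3.png');u,v=map(int,w2pix('scene',(.52,.06,.05)));print(u,v)
x0,y0=max(u-85,0),max(v-65,0)
cv2.imwrite('pics/c4.png',cv2.resize(a[y0:y0+130,x0:x0+170],None,fx=4.4,fy=4.4,interpolation=cv2.INTER_CUBIC))
```

```text
now [0.5543 0.0618 0.1606] th 0.017 tilt 0.18 t 17.425 F [ 0.5 -1.4 -5.1] open 0.0314
-> [0.5561 0.0617 0.16  ] th 0.017 rows 1 rz/row 0.000
   turn-then-shift: shift each [0.0037 0.0002 0.0013]
-> [0.5561 0.0617 0.05  ] th 0.017 rows 2 rz/row -0.000
   each [0.   0.   0.11]
279 172
```

View pics/c4.png

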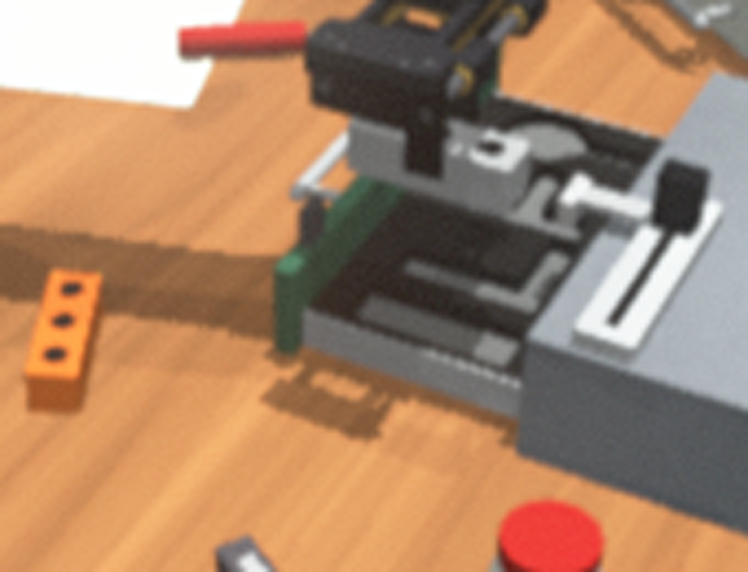

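Call:
play_rows:
  targets:
    - {"tx":0.0045,"ty":0,"tz":0.06,"rx":0,"ry":0,"rz":0,"claw":-1}
    - {"tx":0,"ty":0,"tz":0.08,"rx":0,"ry":0,"rz":0,"claw":-1}
    - {"tx":0,"ty":0,"tz":0.05,"rx":0,"ry":0,"rz":0,"claw":-1}
    - {"tx":0,"ty":0,"tz":0.01,"rx":0,"ry":0,"rz":0,"claw":-1}
    - {"tx":0,"ty":0,"tz":0.01,"rx":0,"ry":0,"rz":0,"claw":-1}
    - {"tx":0,"ty":0,"tz":0.01,"rx":0,"ry":0,"rz":0,"claw":-1}
    - {"tx":0,"ty":0,"tz":0.006,"rx":0,"ry":0,"rz":0,"claw":-1}
    - {"tx":0,"ty":0,"tz":0,"rx":0,"ry":0,"rz":0,"claw":-1}

```text
t: 18.52
eef_pos: [0.5578, 0.0625, 0.049]
tool_rot: [0.0, 1.0, 0.009, 0.0]
ft_force: [-0.1, 0.0, -5.4]
opening: 0.0313
finger_force: 40.0
```

Call:
play_rows:
  targets:
    - {"tx":-0.002,"ty":0,"tz":0.006,"rx":0,"ry":0,"rz":0,"claw":-1}
    - {"tx":0,"ty":0,"tz":0.006,"rx":0,"ry":0,"rz":0,"claw":-1}
    - {"tx":0,"ty":0,"tz":0,"rx":0,"ry":0,"rz":0,"claw":-1}

```text
t: 18.9
eef_pos: [0.5598, 0.0627, 0.0456]
tool_rot: [0.0, 1.0, 0.009, 0.003]
ft_force: [0.2, -1.3, 8.4]
opening: 0.0317
finger_force: 40.0
```

Call:
play_rows:
  targets:
    - {"tx":0,"ty":0,"tz":0.004,"rx":0,"ry":0,"rz":0,"claw":-1}
    - {"tx":0,"ty":0,"tz":0,"rx":0,"ry":0,"rz":0,"claw":-0.14}
    - {"tx":0,"ty":0,"tz":0,"rx":0,"ry":0,"rz":0,"claw":-0.14}
    - {"tx":0,"ty":0,"tz":0,"rx":0,"ry":0,"rz":0,"claw":-0.14}
    - {"tx":0,"ty":0,"tz":-0.04,"rx":0,"ry":0,"rz":0,"claw":-0.14}
    - {"tx":0,"ty":0,"tz":-0.06,"rx":0,"ry":0,"rz":0,"claw":-0.14}
    - {"tx":0,"ty":0,"tz":0,"rx":0,"ry":0,"rz":0,"claw":-1}
    - {"tx":0,"ty":0,"tz":0,"rx":0,"ry":0,"rz":0,"claw":-1}
    - {"tx":0,"ty":0,"tz":0,"rx":0,"ry":0,"rz":0,"claw":-1}
    - {"tx":0,"ty":0,"tz":0,"rx":0,"ry":0,"rz":0,"claw":-1}

```text
t: 20.15
eef_pos: [0.5562, 0.0625, 0.09]
tool_rot: [0.0, 1.0, 0.009, -0.001]
ft_force: [0.1, 0.4, -0.4]
opening: 0.0058
finger_force: 0.0
```

Press on top: down to z = 0.060 and 3 mm past it.

Call:
play_rows:
  targets:
    - {"tx":0,"ty":0,"tz":0.04,"rx":0,"ry":0,"rz":0,"claw":-1}
    - {"tx":0,"ty":0,"tz":0.02,"rx":0,"ry":0,"rz":0,"claw":-1}
    - {"tx":0,"ty":0,"tz":0.006,"rx":0,"ry":0,"rz":0,"claw":-1}
    - {"tx":0,"ty":0,"tz":0,"rx":0,"ry":0,"rz":0,"claw":-1}

```text
t: 20.65
eef_pos: [0.5599, 0.0625, 0.0603]
tool_rot: [0.0, 1.0, 0.008, 0.003]
ft_force: [0.8, -1.4, 13.0]
opening: 0.0003
finger_force: 6.2
```

```bash
cat > m2.py <<'E'
from h import *
import sys
i=capture("top");cv2.imwrite(sys.argv[1],i)
Y=np.arange(-3,3.1,.75)
for a in sys.argv[2:]:
    n,u,v=a.split(",");p,e=fit("top",i,n,(float(u),float(v)),Y);p[1]+=.0015;print(n,p.round(4),round(e,3))
E
python3 m2.py pics/t4.png square,294,182 tgauge,391,212 dial,340,236 nut,319,210; python3 -c "
from h import *
go()"
```

```text
square [ 0.5793 -0.1711 -0.518 ] 0.163
tgauge [ 0.5062 -0.456  -0.9208] 0.126
dial [ 0.4337 -0.3085 -0.9876] 0.116
nut [ 0.507  -0.2482 -1.454 ] 0.163
now [0.5599 0.0624 0.0603] th 0.017 tilt 0.36 t 20.7 F [ 0.6 -0.5 11.7] open 0.0001
```

```bash
python3 -c "
from h import *
go((.556,.0625,.16,None),(.556,.0625,.16,-.518),(.5793,-.1711,.16,None),(.5793,-.1711,.016,None))"
```

```text
now [0.5599 0.0624 0.0603] th 0.017 tilt 0.36 t 20.7 F [ 0.6 -0.5 11.7] open 0.0001
-> [0.556  0.0625 0.16  ] th 0.017 rows 2 rz/row -0.000
   each [-0.0039 -0.0001 -0.0997]
-> [0.556  0.0625 0.16  ] th -0.518 rows 3 rz/row 0.227
   turn-then-shift: shift each [ 0. -0. -0.]
-> [ 0.5793 -0.1711  0.16  ] th -0.518 rows 4 rz/row -0.000
   each [ 0.068   0.0957 -0.    ]
-> [ 0.5793 -0.1711  0.016 ] th -0.518 rows 3 rz/row -0.000
   each [ 0.    -0.     0.096]
```

Call:
play_rows:
  targets:
    - {"tx":0,"ty":0,"tz":-0.09,"rx":0,"ry":0,"rz":0,"claw":0.1}
    - {"tx":0,"ty":0,"tz":-0.115,"rx":0,"ry":0,"rz":0,"claw":0.1}
    - {"tx":0,"ty":0,"tz":0,"rx":0,"ry":0,"rz":0.17,"claw":0.1}
    - {"tx":0,"ty":0,"tz":0,"rx":0,"ry":0,"rz":0.17,"claw":0.1}
    - {"tx":0,"ty":0,"tz":0,"rx":0,"ry":0,"rz":0.17,"claw":0.1}
    - {"tx":0,"ty":0,"tz":0,"rx":0,"ry":0,"rz":0.171,"claw":0.1}
    - {"tx":0.068,"ty":0.0957,"tz":0,"rx":0,"ry":0,"rz":0,"claw":0.1}
    - {"tx":0.068,"ty":0.0957,"tz":0,"rx":0,"ry":0,"rz":0,"claw":0.1}
    - {"tx":0.068,"ty":0.0957,"tz":0,"rx":0,"ry":0,"rz":0,"claw":0.1}
    - {"tx":0.068,"ty":0.0957,"tz":0,"rx":0,"ry":0,"rz":0,"claw":0.1}
    - {"tx":0,"ty":0,"tz":0.05,"rx":0,"ry":0,"rz":0,"claw":0.1}
    - {"tx":0,"ty":0,"tz":0,"rx":0,"ry":0,"rz":0,"claw":0.1}

```text
t: 22.2
eef_pos: [0.5785, -0.1711, 0.1333]
tool_rot: [-0.0, 0.967, -0.256, -0.002]
ft_force: [0.6, 0.6, -0.1]
opening: 0.0482
finger_force: 0.0
```

```bash
python3 -c "
from h import *
go((.5793,-.1711,.13,-.518),(.5793,-.1711,.016,None))"
```

```text
now [ 0.5785 -0.1711  0.1333] th -0.519 tilt 0.28 t 22.2 F [ 0.6  0.6 -0.1] open 0.0482
-> [ 0.5793 -0.1711  0.13  ] th -0.518 rows 1 rz/row -0.001
   turn-then-shift: shift each [ 0.0014 -0.0008  0.0066]
-> [ 0.5793 -0.1711  0.016 ] th -0.518 rows 2 rz/row -0.000
   each [ 0.    -0.     0.114]
```

Call:
play_rows:
  targets:
    - {"tx":0.001,"ty":0,"tz":0.1,"rx":0,"ry":0,"rz":0,"claw":0.1}
    - {"tx":0,"ty":0,"tz":0.08,"rx":0,"ry":0,"rz":0,"claw":0.1}
    - {"tx":0,"ty":0,"tz":0.056,"rx":0,"ry":0,"rz":0,"claw":0.1}
    - {"tx":0,"ty":0,"tz":0,"rx":0,"ry":0,"rz":0,"claw":0.1}
    - {"tx":0,"ty":0,"tz":0,"rx":0,"ry":0,"rz":0,"claw":-1}
    - {"tx":0,"ty":0,"tz":0,"rx":0,"ry":0,"rz":0,"claw":-1}
    - {"tx":0,"ty":0,"tz":0,"rx":0,"ry":0,"rz":0,"claw":-1}
    - {"tx":0,"ty":0,"tz":0,"rx":0,"ry":0,"rz":0,"claw":-1}

```text
t: 23.2
eef_pos: [0.5808, -0.1725, 0.0185]
tool_rot: [0.001, 0.967, -0.256, 0.001]
ft_force: [-1.4, -2.2, 7.4]
opening: 0.0213
finger_force: 39.9
```

```bash
python3 -c "
from h import *
x,y=.5553,.1117
go((.5793,-.1711,.16,-.518),(.5793,-.1711,.16,.017),(x,y,.16,None))"
```

```text
now [ 0.5808 -0.1725  0.0185] th -0.519 tilt 0.1 t 23.2 F [-1.4 -2.2  7.4] open 0.0213
-> [ 0.5793 -0.1711  0.16  ] th -0.518 rows 3 rz/row -0.000
   turn-then-shift: shift each [-0.0014 -0.0003 -0.0943]
-> [ 0.5793 -0.1711  0.16  ] th 0.017 rows 3 rz/row -0.227
   turn-then-shift: shift each [ 0.  0. -0.]
-> [0.5553 0.1117 0.16  ] th 0.017 rows 5 rz/row -0.000
   each [-0.0077 -0.1133 -0.    ]
```

Call:
play_rows:
  targets:
    - {"tx":0,"ty":0,"tz":-0.06,"rx":0,"ry":0,"rz":0,"claw":-1}
    - {"tx":0,"ty":0,"tz":-0.11,"rx":0,"ry":0,"rz":0,"claw":-1}
    - {"tx":0,"ty":0,"tz":-0.11,"rx":0,"ry":0,"rz":0,"claw":-1}
    - {"tx":0,"ty":0,"tz":0,"rx":0,"ry":0,"rz":-0.17,"claw":-1}
    - {"tx":0,"ty":0,"tz":0,"rx":0,"ry":0,"rz":-0.17,"claw":-1}
    - {"tx":0,"ty":0,"tz":0,"rx":0,"ry":0,"rz":-0.17,"claw":-1}
    - {"tx":0,"ty":0,"tz":0,"rx":0,"ry":0,"rz":-0.171,"claw":-1}
    - {"tx":-0.006,"ty":-0.0943,"tz":0,"rx":0,"ry":0,"rz":0,"claw":-1}
    - {"tx":-0.006,"ty":-0.0943,"tz":0,"rx":0,"ry":0,"rz":0,"claw":-1}
    - {"tx":-0.006,"ty":-0.0943,"tz":0,"rx":0,"ry":0,"rz":0,"claw":-1}
    - {"tx":-0.006,"ty":-0.0943,"tz":0,"rx":0,"ry":0,"rz":0,"claw":-1}
    - {"tx":-0.006,"ty":-0.0943,"tz":0,"rx":0,"ry":0,"rz":0,"claw":-1}
    - {"tx":-0.006,"ty":-0.0943,"tz":0,"rx":0,"ry":0,"rz":0,"claw":-1}
    - {"tx":0,"ty":0,"tz":0,"rx":0,"ry":0,"rz":0,"claw":-1}
    - {"tx":0,"ty":0,"tz":0,"rx":0,"ry":0,"rz":0,"claw":-1}

```text
t: 25.08
eef_pos: [0.5573, 0.1106, 0.1567]
tool_rot: [0.001, 1.0, 0.009, -0.001]
ft_force: [-1.1, -0.0, -3.3]
opening: 0.0218
finger_force: 39.9
```

```bash
python3 -c "
from h import *
x,y=.5568,.1117
go((x,y,.16,.017),(x,y,.05,None))"
```

```text
now [0.5573 0.1106 0.1567] th 0.017 tilt 0.09 t 25.075 F [-1.1 -0.  -3.3] open 0.0218
-> [0.5568 0.1117 0.16  ] th 0.017 rows 1 rz/row 0.000
   turn-then-shift: shift each [-0.0009 -0.0022 -0.0065]
-> [0.5568 0.1117 0.05  ] th 0.017 rows 2 rz/row -0.000
   each [0.   0.   0.11]
```

Call:
play_rows:
  targets:
    - {"tx":-0.001,"ty":-0.0022,"tz":0.08,"rx":0,"ry":0,"rz":0,"claw":-1}
    - {"tx":0,"ty":0,"tz":0.06,"rx":0,"ry":0,"rz":0,"claw":-1}
    - {"tx":0,"ty":0,"tz":0.03,"rx":0,"ry":0,"rz":0,"claw":-1}
    - {"tx":0,"ty":0,"tz":0.01,"rx":0,"ry":0,"rz":0,"claw":-1}
    - {"tx":0,"ty":0,"tz":0.01,"rx":0,"ry":0,"rz":0,"claw":-1}
    - {"tx":0,"ty":0,"tz":0.01,"rx":0,"ry":0,"rz":0,"claw":-1}
    - {"tx":0,"ty":0,"tz":0.01,"rx":0,"ry":0,"rz":0,"claw":-1}
    - {"tx":0,"ty":0,"tz":0.008,"rx":0,"ry":0,"rz":0,"claw":-1}
    - {"tx":0,"ty":0,"tz":0,"rx":0,"ry":0,"rz":0,"claw":-1}

```text
t: 26.2
eef_pos: [0.5675, 0.1123, 0.0577]
tool_rot: [-0.0, 1.0, 0.007, 0.011]
ft_force: [-0.4, -6.7, 36.5]
opening: 0.0219
finger_force: 40.1
```

Call:
play_rows:
  targets:
    - {"tx":0,"ty":0,"tz":-0.03,"rx":0,"ry":0,"rz":0,"claw":-1}
    - {"tx":0,"ty":0,"tz":-0.01,"rx":0,"ry":0,"rz":0,"claw":-1}
    - {"tx":0,"ty":0,"tz":0,"rx":0,"ry":0,"rz":0,"claw":-1}

```text
t: 26.58
eef_pos: [0.5567, 0.1124, 0.0679]
tool_rot: [0.0, 1.0, 0.009, -0.0]
ft_force: [0.0, 0.6, -3.8]
opening: 0.0219
finger_force: 39.9
```

Run:
```python
from h import *
go()
T=[]
for n,p in (('top',(.56,.12,.04)),('scene',(.56,.12,.05))):
    a=capture(n);cv2.imwrite(f'pics/{n}5.png',a);u,v=map(int,w2pix(n,p));print(n,u,v)
    T.append(cv2.resize(a[v-50:v+50,u-65:u+65],None,fx=5.8,fy=5.8,interpolation=cv2.INTER_CUBIC)[:, :])
cv2.imwrite('pics/c5.png',cv2.resize(np.hstack(T),(800,300)));cv2.imwrite('pics/c5s.png',T[1])
```

```text
now [0.5567 0.1124 0.0679] th 0.018 tilt 0.05 t 26.575 F [ 0.   0.6 -3.8] open 0.0219
top 190 188
scene 302 165
```

View pics/c5s.png

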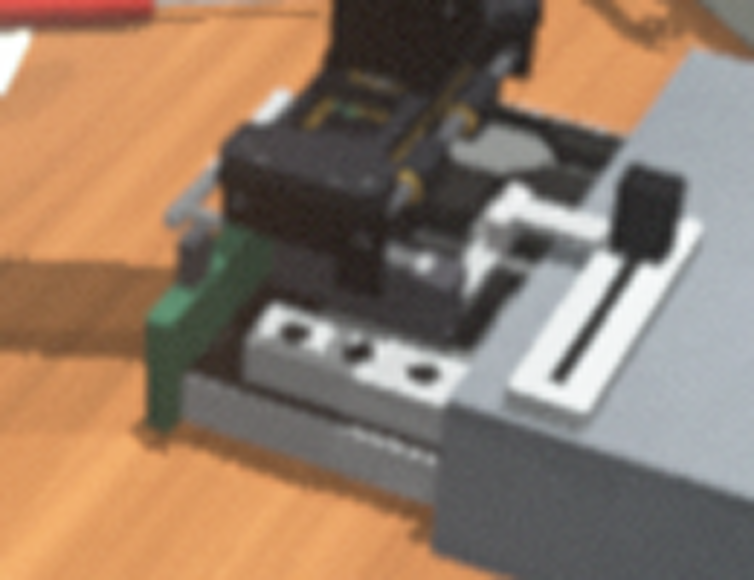

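Run:
```python
from h import *
a=cv2.imread('pics/scene5.png');s=8;x0,y0=270,135
c=cv2.resize(a[y0:y0+75,x0:x0+100],None,fx=s,fy=s,interpolation=cv2.INTER_CUBIC)
def draw(p,z,boxes,col):
    cc,sn=np.cos(.017),np.sin(.017)
    for (xa,xb,ya,yb,h) in boxes:
        q=[(x,y,k) for x in(xa,xb) for y in(ya,yb) for k in(0,h)]
        uv=[]
        for x,y,k in q:
            u,v=w2pix('scene',(p[0]+cc*x-sn*y,p[1]+sn*x+cc*y,z+k));uv.append((int((u-x0+.5)*s),int((v-y0+.5)*s)))
        for i in range(8):
            for j in (1,2,4):
                if not i&j: cv2.line(c,uv[i],uv[i|j],col,1)
draw((.5561,.0617),.028,[(-.05,.05,-.016,.016,.032)],(0,255,255))
draw((.5552,.1120),.050,[(-.045,.045,-.011,.011,.032),(.031,.045,.011,.061,.011)],(0,255,0))
cv2.imwrite('pics/c6.png',c)
```

```text
(no output)
```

View pics/c6.png

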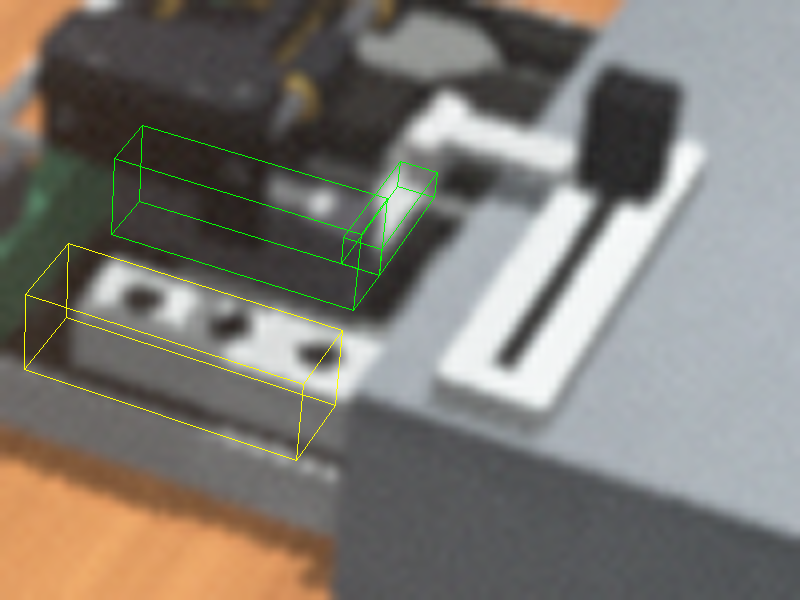

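The overlay shows the seated bar about 18 mm further +x than predicted. Pressing down dragged the drawer inwards. I'll push the drawer back out to its stop with the end of the held square against the inside of the front, then retry.

Call:
play_rows:
  targets:
    - {"tx":-0.012,"ty":0,"tz":0,"rx":0,"ry":0,"rz":0,"claw":-1}
    - {"tx":-0.012,"ty":0,"tz":0,"rx":0,"ry":0,"rz":0,"claw":-1}
    - {"tx":-0.012,"ty":0,"tz":0,"rx":0,"ry":0,"rz":0,"claw":-1}
    - {"tx":0,"ty":0,"tz":0,"rx":0,"ry":0,"rz":0,"claw":-1}

```text
t: 27.18
eef_pos: [0.5382, 0.112, 0.0682]
tool_rot: [0.0, 1.0, 0.009, -0.001]
ft_force: [0.5, 0.3, -2.9]
opening: 0.0217
finger_force: 39.9
```

Call:
play_rows:
  targets:
    - {"tx":-0.008,"ty":0,"tz":0,"rx":0,"ry":0,"rz":0,"claw":-1}
    - {"tx":-0.008,"ty":0,"tz":0,"rx":0,"ry":0,"rz":0,"claw":-1}
    - {"tx":0,"ty":0,"tz":0,"rx":0,"ry":0,"rz":0,"claw":-1}

```text
t: 27.55
eef_pos: [0.5305, 0.1119, 0.0683]
tool_rot: [0.0, 1.0, 0.009, -0.001]
ft_force: [-0.8, -0.1, -4.2]
opening: 0.0216
finger_force: 39.9
```

Call:
play_rows:
  targets:
    - {"tx":-0.008,"ty":0,"tz":0,"rx":0,"ry":0,"rz":0,"claw":-1}
    - {"tx":-0.004,"ty":0,"tz":0,"rx":0,"ry":0,"rz":0,"claw":-1}
    - {"tx":0,"ty":0,"tz":0,"rx":0,"ry":0,"rz":0,"claw":-1}

```text
t: 27.92
eef_pos: [0.5269, 0.1119, 0.0688]
tool_rot: [-0.0, 1.0, 0.009, 0.002]
ft_force: [5.4, 0.3, -4.3]
opening: 0.0213
finger_force: 39.9
```

Call:
play_rows:
  targets:
    - {"tx":-0.006,"ty":0,"tz":0,"rx":0,"ry":0,"rz":0,"claw":-1}
    - {"tx":0,"ty":0,"tz":0,"rx":0,"ry":0,"rz":0,"claw":-1}
    - {"tx":0,"ty":0,"tz":0,"rx":0,"ry":0,"rz":0,"claw":-1}

```text
t: 28.3
eef_pos: [0.5267, 0.1119, 0.0693]
tool_rot: [-0.001, 1.0, 0.008, 0.005]
ft_force: [10.1, -1.1, -7.0]
opening: 0.0215
finger_force: 39.9
```

Call:
play_rows:
  targets:
    - {"tx":0.034,"ty":0,"tz":0,"rx":0,"ry":0,"rz":0,"claw":-1}
    - {"tx":0.034,"ty":0,"tz":0,"rx":0,"ry":0,"rz":0,"claw":-1}
    - {"tx":0,"ty":0,"tz":0,"rx":0,"ry":0,"rz":0,"claw":-1}
    - {"tx":0,"ty":0,"tz":0,"rx":0,"ry":0,"rz":0,"claw":-1}

```text
t: 28.8
eef_pos: [0.5545, 0.1122, 0.0678]
tool_rot: [0.0, 1.0, 0.009, -0.001]
ft_force: [0.3, 0.2, -3.8]
opening: 0.0215
finger_force: 39.9
```

```bash
cat >> h.py <<'E'
def overlay(src,out,items,roi,s=8,cam='scene',yaw=.017):
    x0,y0,w,h=roi;c=cv2.resize(src[y0:y0+h,x0:x0+w],None,fx=s,fy=s,interpolation=cv2.INTER_CUBIC)
    cc,sn=np.cos(yaw),np.sin(yaw)
    for name,p,z,col in items:
        for q in SH[name]:
            uv=np.array([w2pix(cam,(p[0]+cc*a-sn*b,p[1]+sn*a+cc*b,z+k)) for a,b,k in q])
            uv=((uv-[x0,y0]+.5)*s).astype(np.int32)
            if len(q)==8:
                for i in range(8):
                    for j in(1,2,4):
                        if not i&j: cv2.line(c,tuple(map(int,uv[i])),tuple(map(int,uv[i|j])),col,1)
            else: cv2.polylines(c,[uv[1::2]],True,col,1)
    cv2.imwrite(out,c)
E
python3 - <<'E'
from h import *
go((.5568,.1117,.0675,.017))
p=pose()[0];a=capture('scene')
overlay(a,'pics/c7.png',[('bar',(.5561,.0617),.028,(0,255,255)),('square',(p[0]-.0015,p[1]),p[2]-.018,(0,255,0))],(270,135,100,75))
E
```

```text
now [0.5545 0.1122 0.0678] th 0.018 tilt 0.16 t 28.8 F [ 0.3  0.2 -3.8] open 0.0215
-> [0.5568 0.1117 0.0675] th 0.017 rows 1 rz/row 0.001
   turn-then-shift: shift each [0.0045 0.0012 0.0006]
```

View pics/c7.png

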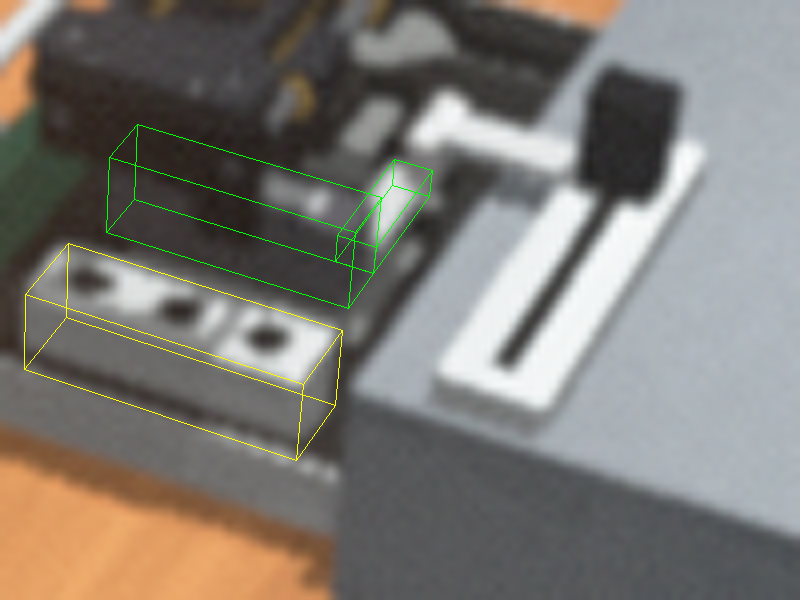

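Call:
play_rows:
  targets:
    - {"tx":0.004,"ty":0,"tz":0.008,"rx":0,"ry":0,"rz":0,"claw":-1}
    - {"tx":0,"ty":0,"tz":0.01,"rx":0,"ry":0,"rz":0,"claw":-1}
    - {"tx":0,"ty":0,"tz":0.006,"rx":0,"ry":0,"rz":0,"claw":-1}
    - {"tx":0,"ty":0,"tz":0,"rx":0,"ry":0,"rz":0,"claw":-1}

```text
t: 29.35
eef_pos: [0.5579, 0.1123, 0.0559]
tool_rot: [0.0, 1.0, 0.009, -0.0]
ft_force: [-1.4, 0.2, -3.0]
opening: 0.0214
finger_force: 39.9
```

Call:
play_rows:
  targets:
    - {"tx":0,"ty":0,"tz":0.006,"rx":0,"ry":0,"rz":0,"claw":-1}
    - {"tx":0,"ty":0,"tz":0.006,"rx":0,"ry":0,"rz":0,"claw":-1}
    - {"tx":0,"ty":0,"tz":0,"rx":0,"ry":0,"rz":0,"claw":-1}

```text
t: 29.72
eef_pos: [0.5581, 0.1122, 0.05]
tool_rot: [0.0, 1.0, 0.009, -0.0]
ft_force: [-0.8, -0.1, -2.5]
opening: 0.0217
finger_force: 39.9
```

Call:
play_rows:
  targets:
    - {"tx":0,"ty":0,"tz":0.006,"rx":0,"ry":0,"rz":0,"claw":-1}
    - {"tx":0,"ty":0,"tz":0,"rx":0,"ry":0,"rz":0,"claw":-1}
    - {"tx":0,"ty":0,"tz":0,"rx":0,"ry":0,"rz":0,"claw":-1}

```text
t: 30.1
eef_pos: [0.5583, 0.1124, 0.0473]
tool_rot: [0.0, 1.0, 0.009, 0.0]
ft_force: [-0.5, -0.1, -2.7]
opening: 0.0217
finger_force: 39.9
```

Call:
play_rows:
  targets:
    - {"tx":-0.001,"ty":0,"tz":0.004,"rx":0,"ry":0,"rz":0,"claw":-1}
    - {"tx":0,"ty":0,"tz":0,"rx":0,"ry":0,"rz":0,"claw":-1}
    - {"tx":-0.001,"ty":0,"tz":0.003,"rx":0,"ry":0,"rz":0,"claw":-1}
    - {"tx":0,"ty":0,"tz":0,"rx":0,"ry":0,"rz":0,"claw":-1}

```text
t: 30.6
eef_pos: [0.5597, 0.1125, 0.0462]
tool_rot: [-0.0, 1.0, 0.009, 0.003]
ft_force: [-0.9, -1.7, 11.1]
opening: 0.0218
finger_force: 39.9
```

Call:
play_rows:
  targets:
    - {"tx":-0.004,"ty":0,"tz":-0.004,"rx":0,"ry":0,"rz":0,"claw":-1}
    - {"tx":0,"ty":0,"tz":0,"rx":0,"ry":0,"rz":0,"claw":-0.4}
    - {"tx":0,"ty":0,"tz":0,"rx":0,"ry":0,"rz":0,"claw":-0.4}
    - {"tx":0,"ty":0,"tz":0,"rx":0,"ry":0,"rz":0,"claw":-0.4}
    - {"tx":0,"ty":0,"tz":-0.03,"rx":0,"ry":0,"rz":0,"claw":-0.4}
    - {"tx":0,"ty":0,"tz":-0.08,"rx":0,"ry":0,"rz":0,"claw":-0.4}
    - {"tx":0,"ty":0,"tz":-0.12,"rx":0,"ry":0,"rz":0,"claw":0}
    - {"tx":0.02,"ty":0.1,"tz":0,"rx":0,"ry":0,"rz":0,"claw":0}
    - {"tx":0.02,"ty":0.1,"tz":0,"rx":0,"ry":0,"rz":0,"claw":0}
    - {"tx":0.02,"ty":0.1,"tz":0,"rx":0,"ry":0,"rz":0,"claw":0}
    - {"tx":0.02,"ty":0.1,"tz":0,"rx":0,"ry":0,"rz":0,"claw":0}
    - {"tx":0,"ty":0,"tz":0,"rx":0,"ry":0,"rz":0,"claw":0}

```text
t: 32.1
eef_pos: [0.5991, -0.0932, 0.1615]
tool_rot: [0.001, 1.0, 0.004, 0.0]
ft_force: [-0.6, 0.4, 0.5]
opening: 0.0439
finger_force: 0.0
```

```bash
python3 m2.py pics/t8.png tgauge,391,212 dial,340,236
python3 - <<'E'
from h import *
go()
a=cv2.imread('pics/t8.png')
overlay(a,'pics/c8.png',[(n,p,z,(0,255,255)) for n,p,z in (('bar',(.5561,.0602),.028),('square',(.5553,.1102),.028),('tgauge',(.5539,.1912),.009),('dial',(.5304,.2818),.009))],(105,145,133,80),6,'top')
E
```

```text
tgauge [ 0.4488 -0.2809 -2.364 ] 1.0
dial [ 0.4334 -0.3086 -0.9782] 0.115
now [ 0.5988 -0.0895  0.1615] th 0.013 tilt 0.05 t 32.15 F [-0.2  1.2  0.1] open 0.0433Traceback (most recent call last):
  File "<stdin>", line 4, in <module>
  File "h.py", line 83, in overlay
    else: cv2.polylines(c,[uv[1::2]],True,col,1)
          ~~~~~~~~~~~~~^^^^^^^^^^^^^^^^^^^^^^^^^
cv2.error: OpenCV(4.12.0) /io/opencv/modules/imgproc/src/drawing.cpp:2458: error: (-215:Assertion failed) p.checkVector(2, CV_32S) >= 0 in function 'polylines'
```

```bash
sed -i 's/\[uv\[1::2\]\]/[np.ascontiguousarray(uv[1::2])]/' h.py
python3 - <<'E'
from h import *
a=cv2.imread('pics/t8.png')
overlay(a,'pics/c8a.png',[(n,p,z,(0,255,255)) for n,p,z in (('bar',(.5561,.0602),.028),('square',(.5553,.1102),.028),('tgauge',(.5539,.1912),.009),('dial',(.5304,.2818),.009))],(105,145,133,70),6,'top')
b=cv2.resize(a[150:262,270:436],(798,int(112*798/166)),interpolation=cv2.INTER_CUBIC)
c=cv2.imread('pics/c8a.png');c=cv2.resize(c,(532,280))
b=cv2.resize(b,(456,308));cv2.imwrite('pics/c8.png',np.vstack([np.pad(c,((0,0),(0,268),(0,0))),np.pad(b,((0,0),(0,344),(0,0)))]))
E
```

```text
(no output)
```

View pics/c8.png

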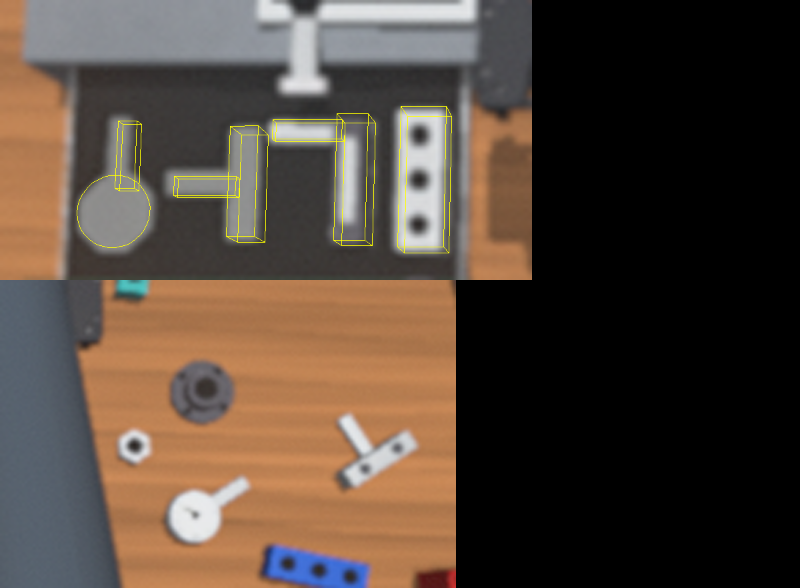

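Bar and square are seated and the drawer is out. The tgauge was knocked aside and is now near pixel (407,214).

```bash
python3 m2.py pics/t9.png tgauge,406,214
python3 - <<'E'
from h import *
go()
E
```

```text
tgauge [ 0.4962 -0.5008 -0.9897] 0.124
now [ 0.5987 -0.0871  0.1615] th 0.016 tilt 0.05 t 32.2 F [0.1 0.7 0.1] open 0.0433
```

Call:
play_rows:
  targets:
    - {"tx":0,"ty":0,"tz":0,"rx":0,"ry":0,"rz":0.2135,"claw":0.1}
    - {"tx":0,"ty":0,"tz":0,"rx":0,"ry":0,"rz":0.2135,"claw":0.1}
    - {"tx":0,"ty":0,"tz":0,"rx":0,"ry":0,"rz":0.2135,"claw":0.1}
    - {"tx":0,"ty":0,"tz":0,"rx":0,"ry":0,"rz":0.2135,"claw":0.1}
    - {"tx":0,"ty":0,"tz":0,"rx":0,"ry":0,"rz":0.2135,"claw":0.1}
    - {"tx":0,"ty":0,"tz":0,"rx":0,"ry":0,"rz":0.2135,"claw":0.1}
    - {"tx":0.0724,"ty":0.0782,"tz":0,"rx":0,"ry":0,"rz":0,"claw":0.1}
    - {"tx":0.0724,"ty":0.0782,"tz":0,"rx":0,"ry":0,"rz":0,"claw":0.1}
    - {"tx":0.0724,"ty":0.0782,"tz":0,"rx":0,"ry":0,"rz":0,"claw":0.1}
    - {"tx":0.0724,"ty":0.0782,"tz":0,"rx":0,"ry":0,"rz":0,"claw":0.1}
    - {"tx":0.0724,"ty":0.0782,"tz":0,"rx":0,"ry":0,"rz":0,"claw":0.1}
    - {"tx":0.0724,"ty":0.0782,"tz":0,"rx":0,"ry":0,"rz":0,"claw":0.1}
    - {"tx":0.0724,"ty":0.0782,"tz":0,"rx":0,"ry":0,"rz":0,"claw":0.1}
    - {"tx":0.0724,"ty":0.0782,"tz":0,"rx":0,"ry":0,"rz":0,"claw":0.1}
    - {"tx":0,"ty":0,"tz":0,"rx":0,"ry":0,"rz":0,"claw":0.1}
    - {"tx":0,"ty":0,"tz":0,"rx":0,"ry":0,"rz":0,"claw":0.1}

```text
t: 34.2
eef_pos: [0.4981, -0.4985, 0.161]
tool_rot: [-0.001, 0.881, -0.473, 0.0]
ft_force: [0.5, 0.9, 0.1]
opening: 0.0479
finger_force: 0.0
```

Run:
```python
from h import *
go((.4962,-.5008,.1615,-.99),(.4962,-.5008,.016,None))
```

```text
now [ 0.4981 -0.4985  0.161 ] th -0.986 tilt 0.13 t 34.2 F [0.5 0.9 0.1] open 0.0479
-> [ 0.4962 -0.5008  0.1615] th -0.99 rows 1 rz/row 0.005
   turn-then-shift: shift each [ 0.0018  0.0057 -0.001 ]
-> [ 0.4962 -0.5008  0.016 ] th -0.99 rows 3 rz/row -0.000
   each [ 0.    -0.     0.097]
```

Call:
play_rows:
  targets:
    - {"tx":0.0018,"ty":0.0057,"tz":0.11,"rx":0,"ry":0,"rz":0.005,"claw":0.1}
    - {"tx":0,"ty":0,"tz":0.1,"rx":0,"ry":0,"rz":0,"claw":0.1}
    - {"tx":0,"ty":0,"tz":0.06,"rx":0,"ry":0,"rz":0,"claw":0.1}
    - {"tx":0,"ty":0,"tz":0.02,"rx":0,"ry":0,"rz":0,"claw":0.1}
    - {"tx":0,"ty":0,"tz":0,"rx":0,"ry":0,"rz":0,"claw":0.1}
    - {"tx":0,"ty":0,"tz":0,"rx":0,"ry":0,"rz":0,"claw":0.1}

```text
t: 34.95
eef_pos: [0.4962, -0.5035, 0.0179]
tool_rot: [0.0, 0.879, -0.476, 0.002]
ft_force: [0.1, -0.6, 0.7]
opening: 0.0479
finger_force: 0.0
```

Call:
play_rows:
  targets:
    - {"tx":0,"ty":0,"tz":0,"rx":0,"ry":0,"rz":0,"claw":-1}
    - {"tx":0,"ty":0,"tz":0,"rx":0,"ry":0,"rz":0,"claw":-1}
    - {"tx":0,"ty":0,"tz":0,"rx":0,"ry":0,"rz":0,"claw":-1}
    - {"tx":0,"ty":0,"tz":0,"rx":0,"ry":0,"rz":0,"claw":-1}

```text
t: 35.45
eef_pos: [0.4954, -0.5029, 0.0162]
tool_rot: [-0.0, 0.879, -0.476, 0.001]
ft_force: [0.0, 1.0, 1.4]
opening: 0.0196
finger_force: 40.0
```

Run:
```python
from h import *
go((.4962,-.5008,.16,None),(.58,-.2,.16,None),(.58,-.2,.16,.017),(.5539,.1927,.16,None))
```

```text
now [ 0.4954 -0.5029  0.0162] th -0.993 tilt 0.07 t 35.45 F [0.  1.  1.4] open 0.0196
-> [ 0.4962 -0.5008  0.16  ] th -0.993 rows 3 rz/row -0.000
   each [-0.0009 -0.0012 -0.0959]
-> [ 0.58 -0.2   0.16] th -0.993 rows 6 rz/row -0.000
   each [-0.0687 -0.0782 -0.    ]
-> [ 0.58 -0.2   0.16] th 0.017 rows 6 rz/row -0.214
   turn-then-shift: shift each [ 0.  0. -0.]
-> [0.5539 0.1927 0.16  ] th 0.017 rows 7 rz/row -0.000
   each [-0.0055 -0.1123 -0.    ]
```

Call:
play_rows:
  targets:
    - {"tx":0,"ty":0,"tz":-0.07,"rx":0,"ry":0,"rz":0,"claw":-1}
    - {"tx":0,"ty":0,"tz":-0.11,"rx":0,"ry":0,"rz":0,"claw":-1}
    - {"tx":0,"ty":0,"tz":-0.11,"rx":0,"ry":0,"rz":0,"claw":-1}
    - {"tx":-0.0687,"ty":-0.0785,"tz":0,"rx":0,"ry":0,"rz":0,"claw":-1}
    - {"tx":-0.0687,"ty":-0.0785,"tz":0,"rx":0,"ry":0,"rz":0,"claw":-1}
    - {"tx":-0.0687,"ty":-0.0785,"tz":0,"rx":0,"ry":0,"rz":0,"claw":-1}
    - {"tx":-0.0687,"ty":-0.0785,"tz":0,"rx":0,"ry":0,"rz":0,"claw":-1}
    - {"tx":-0.0687,"ty":-0.0785,"tz":0,"rx":0,"ry":0,"rz":0,"claw":-1}
    - {"tx":-0.0687,"ty":-0.0785,"tz":0,"rx":0,"ry":0,"rz":0,"claw":-1}
    - {"tx":0,"ty":0,"tz":0,"rx":0,"ry":0,"rz":-0.2145,"claw":-1}
    - {"tx":0,"ty":0,"tz":0,"rx":0,"ry":0,"rz":-0.2145,"claw":-1}
    - {"tx":0,"ty":0,"tz":0,"rx":0,"ry":0,"rz":-0.2145,"claw":-1}
    - {"tx":0,"ty":0,"tz":0,"rx":0,"ry":0,"rz":-0.2145,"claw":-1}
    - {"tx":0,"ty":0,"tz":0,"rx":0,"ry":0,"rz":-0.2145,"claw":-1}
    - {"tx":0,"ty":0,"tz":0,"rx":0,"ry":0,"rz":-0.2145,"claw":-1}
    - {"tx":0,"ty":0,"tz":0,"rx":0,"ry":0,"rz":0,"claw":-1}

```text
t: 37.45
eef_pos: [0.5786, -0.2021, 0.1601]
tool_rot: [-0.0, 1.0, 0.008, -0.001]
ft_force: [0.1, -0.0, -2.7]
opening: 0.0196
finger_force: 40.0
```

Run:
```python
from h import *
go((.5552,.1927,.162,.017))
```

```text
now [ 0.5786 -0.2021  0.1601] th 0.016 tilt 0.09 t 37.45 F [ 0.1 -0.  -2.7] open 0.0196
-> [0.5552 0.1927 0.162 ] th 0.017 rows 7 rz/row -0.000
   turn-then-shift: shift each [-0.0048 -0.1129 -0.0005]
```

Call:
play_rows:
  targets:
    - {"tx":-0.0048,"ty":-0.1129,"tz":0,"rx":0,"ry":0,"rz":-0.001,"claw":-1}
    - {"tx":-0.0048,"ty":-0.1129,"tz":0,"rx":0,"ry":0,"rz":0,"claw":-1}
    - {"tx":-0.0048,"ty":-0.1129,"tz":0,"rx":0,"ry":0,"rz":0,"claw":-1}
    - {"tx":-0.0048,"ty":-0.1129,"tz":0,"rx":0,"ry":0,"rz":0,"claw":-1}
    - {"tx":-0.0048,"ty":-0.1129,"tz":0,"rx":0,"ry":0,"rz":0,"claw":-1}
    - {"tx":-0.0048,"ty":-0.1129,"tz":0,"rx":0,"ry":0,"rz":0,"claw":-1}
    - {"tx":-0.0048,"ty":-0.1129,"tz":0,"rx":0,"ry":0,"rz":0,"claw":-1}
    - {"tx":0,"ty":0,"tz":0.08,"rx":0,"ry":0,"rz":0,"claw":-1}
    - {"tx":0,"ty":0,"tz":0.07,"rx":0,"ry":0,"rz":0,"claw":-1}
    - {"tx":0,"ty":0,"tz":0.036,"rx":0,"ry":0,"rz":0,"claw":-1}
    - {"tx":0,"ty":0,"tz":0,"rx":0,"ry":0,"rz":0,"claw":-1}
    - {"tx":0,"ty":0,"tz":0,"rx":0,"ry":0,"rz":0,"claw":-1}

```text
t: 38.95
eef_pos: [0.5562, 0.1933, 0.0691]
tool_rot: [-0.0, 1.0, 0.009, 0.001]
ft_force: [0.7, 0.5, -2.2]
opening: 0.0195
finger_force: 40.0
```

Run:
```python
from h import *
go((.5552,.1927,.062,.017))
```

```text
now [0.5562 0.1933 0.0691] th 0.018 tilt 0.14 t 38.95 F [ 0.7  0.5 -2.2] open 0.0195
-> [0.5552 0.1927 0.062 ] th 0.017 rows 1 rz/row 0.001
   turn-then-shift: shift each [-0.0021  0.0012  0.0143]
```

Call:
play_rows:
  targets:
    - {"tx":-0.002,"ty":0.001,"tz":0.014,"rx":0,"ry":0,"rz":0,"claw":-1}
    - {"tx":0,"ty":0,"tz":0.008,"rx":0,"ry":0,"rz":0,"claw":-1}
    - {"tx":0,"ty":0,"tz":0.008,"rx":0,"ry":0,"rz":0,"claw":-1}
    - {"tx":0,"ty":0,"tz":0,"rx":0,"ry":0,"rz":0,"claw":-1}
    - {"tx":0,"ty":0,"tz":0,"rx":0,"ry":0,"rz":0,"claw":-1}

```text
t: 39.58
eef_pos: [0.5543, 0.1924, 0.0529]
tool_rot: [-0.0, 1.0, 0.009, 0.0]
ft_force: [0.5, 0.2, -1.9]
opening: 0.0197
finger_force: 40.0
```

In the cutout. Going down to the floor, expected at about z = 0.044.

Call:
play_rows:
  targets:
    - {"tx":0,"ty":0,"tz":0.008,"rx":0,"ry":0,"rz":0,"claw":-1}
    - {"tx":0,"ty":0,"tz":0.006,"rx":0,"ry":0,"rz":0,"claw":-1}
    - {"tx":0,"ty":0,"tz":0,"rx":0,"ry":0,"rz":0,"claw":-1}
    - {"tx":0,"ty":0,"tz":0,"rx":0,"ry":0,"rz":0,"claw":-1}

```text
t: 40.08
eef_pos: [0.5542, 0.1924, 0.0458]
tool_rot: [0.0, 1.0, 0.009, 0.0]
ft_force: [-0.1, -0.4, -2.5]
opening: 0.0197
finger_force: 40.0
```

Call:
play_rows:
  targets:
    - {"tx":-0.002,"ty":0,"tz":0.005,"rx":0,"ry":0,"rz":0,"claw":-1}
    - {"tx":0,"ty":0,"tz":0,"rx":0,"ry":0,"rz":0,"claw":-1}
    - {"tx":0,"ty":0,"tz":0,"rx":0,"ry":0,"rz":0,"claw":-1}

```text
t: 40.45
eef_pos: [0.5539, 0.1925, 0.0441]
tool_rot: [-0.0, 1.0, 0.009, 0.001]
ft_force: [0.5, -1.2, 4.1]
opening: 0.0197
finger_force: 40.0
```

Call:
play_rows:
  targets:
    - {"tx":-0.003,"ty":0,"tz":0.004,"rx":0,"ry":0,"rz":0,"claw":-1}
    - {"tx":-0.002,"ty":0,"tz":0,"rx":0,"ry":0,"rz":0,"claw":-1}
    - {"tx":0,"ty":0,"tz":0,"rx":0,"ry":0,"rz":0,"claw":-1}

```text
t: 40.83
eef_pos: [0.5537, 0.1925, 0.044]
tool_rot: [-0.0, 1.0, 0.009, 0.003]
ft_force: [1.5, -1.7, 13.2]
opening: 0.0194
finger_force: 40.0
```

Call:
play_rows:
  targets:
    - {"tx":0,"ty":0,"tz":-0.003,"rx":0,"ry":0,"rz":0,"claw":-1}
    - {"tx":0,"ty":0,"tz":0,"rx":0,"ry":0,"rz":0,"claw":-0.35}
    - {"tx":0,"ty":0,"tz":0,"rx":0,"ry":0,"rz":0,"claw":-0.35}
    - {"tx":0,"ty":0,"tz":0,"rx":0,"ry":0,"rz":0,"claw":-0.35}
    - {"tx":0,"ty":0,"tz":-0.03,"rx":0,"ry":0,"rz":0,"claw":-0.35}
    - {"tx":0,"ty":0,"tz":-0.1,"rx":0,"ry":0,"rz":0,"claw":-0.35}
    - {"tx":0,"ty":0,"tz":-0.12,"rx":0,"ry":0,"rz":0,"claw":0.7}
    - {"tx":0,"ty":0,"tz":0,"rx":0,"ry":0,"rz":0.211,"claw":0.8}
    - {"tx":0,"ty":0,"tz":0,"rx":0,"ry":0,"rz":0.211,"claw":0.8}
    - {"tx":0,"ty":0,"tz":0,"rx":0,"ry":0,"rz":0.211,"claw":0.8}
    - {"tx":0,"ty":0,"tz":0,"rx":0,"ry":0,"rz":0.211,"claw":0.8}
    - {"tx":0,"ty":0,"tz":0,"rx":0,"ry":0,"rz":0.211,"claw":0.8}
    - {"tx":0,"ty":0,"tz":0,"rx":0,"ry":0,"rz":0.211,"claw":0.8}
    - {"tx":0.0774,"ty":0.0843,"tz":0,"rx":0,"ry":0,"rz":0,"claw":0.8}
    - {"tx":0.0774,"ty":0.0843,"tz":0,"rx":0,"ry":0,"rz":0,"claw":0.8}
    - {"tx":0.0774,"ty":0.0843,"tz":0,"rx":0,"ry":0,"rz":0,"claw":0.8}
    - {"tx":0.0774,"ty":0.0843,"tz":0,"rx":0,"ry":0,"rz":0,"claw":0.8}
    - {"tx":0.0774,"ty":0.0843,"tz":0,"rx":0,"ry":0,"rz":0,"claw":0.8}
    - {"tx":0.0774,"ty":0.0843,"tz":0,"rx":0,"ry":0,"rz":0,"claw":0.8}

```text
t: 43.2
eef_pos: [0.5075, -0.1512, 0.1655]
tool_rot: [0.005, 0.909, -0.418, -0.005]
ft_force: [0.7, 0.3, 0.4]
opening: 0.0783
finger_force: 0.0
```

```bash
python3 m2.py pics/t10.png dial,340,236
python3 - <<'E'
from h import *
go((.4334,-.3086,.165,-.978))
a=cv2.imread('pics/t10.png')
overlay(a,'pics/c10.png',[(n,p,z,(0,255,255)) for n,p,z in (('bar',(.5561,.0602),.028),('square',(.5553,.1102),.028),('tgauge',(.5539,.1912),.028))],(105,140,133,100),6,'top')
E
```

```text
dial [ 0.4333 -0.3086 -0.9764] 0.114
now [ 0.5053 -0.161   0.1663] th -0.874 tilt 0.97 t 43.25 F [-1.3 -8.   0.1] open 0.0784
-> [ 0.4334 -0.3086  0.165 ] th -0.978 rows 3 rz/row 0.044
   turn-then-shift: shift each [0.0549 0.0947 0.0009]
```

View pics/c10.png

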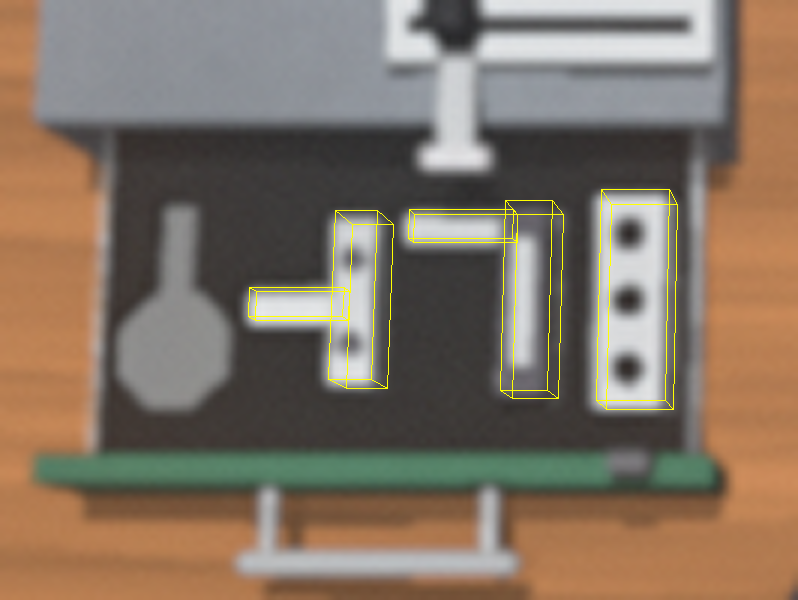

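Run:
```python
from h import *
print(pix2w('top',105+174/6,140+350/6,.028))
go((.4333,-.3101,.165,-.9765),(.4333,-.3101,.016,None))
```

```text
[0.52950453 0.28288616 0.028     ]
now [ 0.5053 -0.161   0.1663] th -0.874 tilt 0.97 t 43.25 F [-1.3 -8.   0.1] open 0.0784
-> [ 0.4333 -0.3101  0.165 ] th -0.976 rows 3 rz/row 0.044
   turn-then-shift: shift each [0.0555 0.0954 0.0009]
-> [ 0.4333 -0.3101  0.016 ] th -0.976 rows 3 rz/row -0.000
   each [ 0.     -0.      0.0993]
```

Call:
play_rows:
  targets:
    - {"tx":0.0774,"ty":0.0843,"tz":0,"rx":0,"ry":0,"rz":0,"claw":0.8}
    - {"tx":0.0774,"ty":0.0843,"tz":0,"rx":0,"ry":0,"rz":0,"claw":0.8}
    - {"tx":0,"ty":0,"tz":0,"rx":0,"ry":0,"rz":0,"claw":0.8}
    - {"tx":0,"ty":0,"tz":0,"rx":0,"ry":0,"rz":0,"claw":0.8}

```text
t: 43.75
eef_pos: [0.494, -0.2628, 0.1657]
tool_rot: [0.005, 0.908, -0.418, -0.006]
ft_force: [0.2, 1.1, 0.6]
opening: 0.0785
finger_force: 0.0
```

Run:
```python
from h import *
go((.4333,-.3101,.165,-.9765),(.4333,-.3101,.016,None))
```

```text
now [ 0.494  -0.2628  0.1657] th -0.863 tilt 0.87 t 43.75 F [0.2 1.1 0.6] open 0.0785
-> [ 0.4333 -0.3101  0.165 ] th -0.976 rows 2 rz/row 0.072
   turn-then-shift: shift each [0.0052 0.0768 0.0007]
-> [ 0.4333 -0.3101  0.016 ] th -0.976 rows 3 rz/row -0.000
   each [ 0.     -0.      0.0993]
```

```bash
cat >> h.py <<'E'
def rot(th,yaw_n=None):
    """rows rotation vector (tool axes, 45deg units) from now to straight-down at theta th; total"""
    from scipy.spatial.transform import Rotation as R
    q=bot.get_obs()["tool_rot"];A=R.from_quat([q[1],q[2],q[3],q[0]])
    T=R.from_matrix(np.array([[np.cos(th),np.sin(th),0],[np.sin(th),-np.cos(th),0],[0,0,-1]]))
    print("rotvec units",((A.inv()*T).as_rotvec()/(np.pi/4)).round(4))
E
python3 - <<'E'
from h import *
print(bot.get_obs()['qpos'].round(3)); rot(-.9765)
E
```

```text
[-0.035  0.38   0.571  1.892 -0.235  0.949 -1.791]
rotvec units [0.0184 0.0063 0.1448]
```

Call:
play_rows:
  targets:
    - {"tx":0,"ty":0,"tz":0,"rx":0.0184,"ry":0.0063,"rz":0.1448,"claw":0.8}
    - {"tx":0.0035,"ty":0.051,"tz":0,"rx":0,"ry":0,"rz":0,"claw":0.8}
    - {"tx":0.0035,"ty":0.051,"tz":0,"rx":0,"ry":0,"rz":0,"claw":0.8}
    - {"tx":0.0035,"ty":0.051,"tz":0,"rx":0,"ry":0,"rz":0,"claw":0.8}
    - {"tx":0,"ty":0,"tz":0,"rx":0,"ry":0,"rz":0,"claw":0.8}
    - {"tx":0,"ty":0,"tz":0,"rx":0,"ry":0,"rz":0,"claw":0.8}

```text
t: 44.5
eef_pos: [0.4348, -0.3091, 0.1656]
tool_rot: [0.0, 0.884, -0.468, 0.0]
ft_force: [-0.6, 0.2, -0.2]
opening: 0.0782
finger_force: 0.0
```

Run:
```python
from h import *
go((.4333,-.3101,.165,-.9765),(.4333,-.3101,.016,None)); rot(-.9765)
```

```text
now [ 0.4348 -0.3091  0.1656] th -0.974 tilt 0.03 t 44.5 F [-0.6  0.2 -0.2] open 0.0782
-> [ 0.4333 -0.3101  0.165 ] th -0.976 rows 1 rz/row 0.004
   turn-then-shift: shift each [0.0001 0.0036 0.0012]
-> [ 0.4333 -0.3101  0.016 ] th -0.976 rows 3 rz/row -0.000
   each [ 0.     -0.      0.0993]
rotvec units [-0.0001 -0.0007  0.0036]
```

Call:
play_rows:
  targets:
    - {"tx":0,"ty":0.0036,"tz":0.11,"rx":0,"ry":0,"rz":0.004,"claw":0.8}
    - {"tx":0,"ty":0,"tz":0.1,"rx":0,"ry":0,"rz":0,"claw":0.8}
    - {"tx":0,"ty":0,"tz":0.06,"rx":0,"ry":0,"rz":0,"claw":0.8}
    - {"tx":0,"ty":0,"tz":0.028,"rx":0,"ry":0,"rz":0,"claw":0.8}
    - {"tx":0,"ty":0,"tz":0,"rx":0,"ry":0,"rz":0,"claw":0.8}
    - {"tx":0,"ty":0,"tz":0,"rx":0,"ry":0,"rz":0,"claw":0.8}

```text
t: 45.25
eef_pos: [0.4328, -0.3125, 0.0176]
tool_rot: [0.001, 0.882, -0.47, 0.001]
ft_force: [-0.3, 0.2, 0.4]
opening: 0.078
finger_force: 0.0
```

Call:
play_rows:
  targets:
    - {"tx":0,"ty":0,"tz":0,"rx":0,"ry":0,"rz":0,"claw":-1}
    - {"tx":0,"ty":0,"tz":0,"rx":0,"ry":0,"rz":0,"claw":-1}
    - {"tx":0,"ty":0,"tz":0,"rx":0,"ry":0,"rz":0,"claw":-1}
    - {"tx":0,"ty":0,"tz":0,"rx":0,"ry":0,"rz":0,"claw":-1}

```text
t: 45.75
eef_pos: [0.4325, -0.3118, 0.0169]
tool_rot: [0.0, 0.882, -0.47, 0.001]
ft_force: [2.1, 2.3, 3.6]
opening: 0.0508
finger_force: 40.0
```

Run:
```python
from h import *
go((.4333,-.3101,.16,None),(.56,-.12,.16,None),(.56,-.12,.16,.017),(.5304,.2833,.16,None))
```

```text
now [ 0.4325 -0.3118  0.0169] th -0.98 tilt 0.07 t 45.75 F [2.1 2.3 3.6] open 0.0508
-> [ 0.4333 -0.3101  0.16  ] th -0.98 rows 3 rz/row -0.000
   each [-0.0006 -0.0011 -0.0954]
-> [ 0.56 -0.12  0.16] th -0.98 rows 4 rz/row -0.000
   each [-0.0436 -0.1056 -0.    ]
-> [ 0.56 -0.12  0.16] th 0.017 rows 6 rz/row -0.211
   turn-then-shift: shift each [ 0.  0. -0.]
-> [0.5304 0.2833 0.16  ] th 0.017 rows 7 rz/row -0.000
   each [-0.0065 -0.1154 -0.    ]
```

Call:
play_rows:
  targets:
    - {"tx":0,"ty":0,"tz":-0.07,"rx":0,"ry":0,"rz":0,"claw":-1}
    - {"tx":0,"ty":0,"tz":-0.11,"rx":0,"ry":0,"rz":0,"claw":-1}
    - {"tx":0,"ty":0,"tz":-0.11,"rx":0,"ry":0,"rz":0,"claw":-1}
    - {"tx":-0.035,"ty":-0.0845,"tz":0,"rx":0,"ry":0,"rz":0,"claw":-1}
    - {"tx":-0.035,"ty":-0.0845,"tz":0,"rx":0,"ry":0,"rz":0,"claw":-1}
    - {"tx":-0.035,"ty":-0.0845,"tz":0,"rx":0,"ry":0,"rz":0,"claw":-1}
    - {"tx":-0.035,"ty":-0.0845,"tz":0,"rx":0,"ry":0,"rz":0,"claw":-1}
    - {"tx":-0.035,"ty":-0.0845,"tz":0,"rx":0,"ry":0,"rz":0,"claw":-1}
    - {"tx":0,"ty":0,"tz":0,"rx":0,"ry":0,"rz":-0.158,"claw":-1}
    - {"tx":0,"ty":0,"tz":0,"rx":0,"ry":0,"rz":-0.158,"claw":-1}
    - {"tx":0,"ty":0,"tz":0,"rx":0,"ry":0,"rz":-0.158,"claw":-1}
    - {"tx":0,"ty":0,"tz":0,"rx":0,"ry":0,"rz":-0.158,"claw":-1}
    - {"tx":0,"ty":0,"tz":0,"rx":0,"ry":0,"rz":-0.158,"claw":-1}
    - {"tx":0,"ty":0,"tz":0,"rx":0,"ry":0,"rz":-0.158,"claw":-1}
    - {"tx":0,"ty":0,"tz":0,"rx":0,"ry":0,"rz":-0.158,"claw":-1}
    - {"tx":0,"ty":0,"tz":0,"rx":0,"ry":0,"rz":-0.158,"claw":-1}
    - {"tx":0,"ty":0,"tz":0,"rx":0,"ry":0,"rz":0,"claw":-1}

```text
t: 47.88
eef_pos: [0.5576, -0.1218, 0.1605]
tool_rot: [0.001, 1.0, 0.005, -0.001]
ft_force: [-0.1, 0.3, -1.7]
opening: 0.0512
finger_force: 40.0
```

Run:
```python
from h import *
go((.5314,.2833,.16,.015));rot(.015)
```

```text
now [ 0.5576 -0.1218  0.1605] th 0.011 tilt 0.15 t 47.875 F [-0.1  0.3 -1.7] open 0.0512
-> [0.5314 0.2833 0.16  ] th 0.015 rows 7 rz/row -0.001
   turn-then-shift: shift each [-5.800e-03 -1.159e-01  1.000e-04]
rotvec units [ 0.0017  0.0028 -0.0052]
```

Call:
play_rows:
  targets:
    - {"tx":-0.0051,"ty":-0.1014,"tz":0,"rx":0.001,"ry":0.002,"rz":-0.005,"claw":-1}
    - {"tx":-0.0051,"ty":-0.1014,"tz":0,"rx":0,"ry":0,"rz":0,"claw":-1}
    - {"tx":-0.0051,"ty":-0.1014,"tz":0,"rx":0,"ry":0,"rz":0,"claw":-1}
    - {"tx":-0.0051,"ty":-0.1014,"tz":0,"rx":0,"ry":0,"rz":0,"claw":-1}
    - {"tx":-0.0051,"ty":-0.1014,"tz":0,"rx":0,"ry":0,"rz":0,"claw":-1}
    - {"tx":-0.0051,"ty":-0.1014,"tz":0,"rx":0,"ry":0,"rz":0,"claw":-1}
    - {"tx":-0.0051,"ty":-0.1014,"tz":0,"rx":0,"ry":0,"rz":0,"claw":-1}
    - {"tx":-0.0051,"ty":-0.1014,"tz":0,"rx":0,"ry":0,"rz":0,"claw":-1}
    - {"tx":0,"ty":0,"tz":0.08,"rx":0,"ry":0,"rz":0,"claw":-1}
    - {"tx":0,"ty":0,"tz":0.07,"rx":0,"ry":0,"rz":0,"claw":-1}
    - {"tx":0,"ty":0,"tz":0.03,"rx":0,"ry":0,"rz":0,"claw":-1}
    - {"tx":0,"ty":0,"tz":0,"rx":0,"ry":0,"rz":0,"claw":-1}
    - {"tx":0,"ty":0,"tz":0,"rx":0,"ry":0,"rz":0,"claw":-1}

```text
t: 49.5
eef_pos: [0.5327, 0.2839, 0.0722]
tool_rot: [-0.0, 1.0, 0.008, 0.002]
ft_force: [0.2, 0.1, -1.9]
opening: 0.0511
finger_force: 40.0
```

Run:
```python
from h import *
go((.5314,.2833,.06,.015));rot(.015)
```

```text
now [0.5327 0.2839 0.0722] th 0.016 tilt 0.19 t 49.5 F [ 0.2  0.1 -1.9] open 0.0511
-> [0.5314 0.2833 0.06  ] th 0.015 rows 1 rz/row 0.001
   turn-then-shift: shift each [-0.0026  0.0012  0.0244]
rotvec units [-0.0008 -0.0041  0.001 ]
```

Call:
play_rows:
  targets:
    - {"tx":-0.002,"ty":0.001,"tz":0.018,"rx":0,"ry":0,"rz":0,"claw":-1}
    - {"tx":0,"ty":0,"tz":0.01,"rx":0,"ry":0,"rz":0,"claw":-1}
    - {"tx":0,"ty":0,"tz":0.008,"rx":0,"ry":0,"rz":0,"claw":-1}
    - {"tx":0,"ty":0,"tz":0,"rx":0,"ry":0,"rz":0,"claw":-1}
    - {"tx":0,"ty":0,"tz":0,"rx":0,"ry":0,"rz":0,"claw":-1}

```text
t: 50.12
eef_pos: [0.5307, 0.2831, 0.0529]
tool_rot: [0.0, 1.0, 0.008, 0.001]
ft_force: [-0.3, -0.1, -2.2]
opening: 0.0511
finger_force: 40.0
```

In the cutout (foam contact would have been at about 0.057). Pressing to the floor.

Call:
play_rows:
  targets:
    - {"tx":0,"ty":0,"tz":0.007,"rx":0,"ry":0,"rz":0,"claw":-1}
    - {"tx":0,"ty":0,"tz":0.006,"rx":0,"ry":0,"rz":0,"claw":-1}
    - {"tx":0,"ty":0,"tz":0,"rx":0,"ry":0,"rz":0,"claw":-1}
    - {"tx":0,"ty":0,"tz":0,"rx":0,"ry":0,"rz":0,"claw":-1}

```text
t: 50.62
eef_pos: [0.5306, 0.283, 0.0463]
tool_rot: [0.0, 1.0, 0.008, 0.0]
ft_force: [0.4, -0.7, -2.3]
opening: 0.0513
finger_force: 40.0
```

Call:
play_rows:
  targets:
    - {"tx":-0.002,"ty":0,"tz":0.005,"rx":0,"ry":0,"rz":0,"claw":-1}
    - {"tx":0,"ty":0,"tz":0,"rx":0,"ry":0,"rz":0,"claw":-1}
    - {"tx":0,"ty":0,"tz":0,"rx":0,"ry":0,"rz":0,"claw":-1}

```text
t: 51.0
eef_pos: [0.5305, 0.2831, 0.0449]
tool_rot: [-0.0, 1.0, 0.008, 0.001]
ft_force: [-1.3, -1.0, 5.5]
opening: 0.0512
finger_force: 40.0
```

Call:
play_rows:
  targets:
    - {"tx":-0.003,"ty":0,"tz":0.004,"rx":0,"ry":0,"rz":0,"claw":-1}
    - {"tx":-0.002,"ty":0,"tz":0,"rx":0,"ry":0,"rz":0,"claw":-1}
    - {"tx":0,"ty":0,"tz":0,"rx":0,"ry":0,"rz":0,"claw":-1}

```text
t: 51.38
eef_pos: [0.5305, 0.2832, 0.0449]
tool_rot: [-0.001, 1.0, 0.008, 0.004]
ft_force: [1.2, -3.0, 13.9]
opening: 0.0512
finger_force: 40.0
```

Call:
play_rows:
  targets:
    - {"tx":0,"ty":0,"tz":-0.003,"rx":0,"ry":0,"rz":0,"claw":-1}
    - {"tx":0,"ty":0,"tz":0,"rx":0,"ry":0,"rz":0,"claw":0.34}
    - {"tx":0,"ty":0,"tz":0,"rx":0,"ry":0,"rz":0,"claw":0.34}
    - {"tx":0,"ty":0,"tz":0,"rx":0,"ry":0,"rz":0,"claw":0.34}
    - {"tx":0,"ty":0,"tz":-0.03,"rx":0,"ry":0,"rz":0,"claw":0.34}
    - {"tx":0,"ty":0,"tz":-0.1,"rx":0,"ry":0,"rz":0,"claw":0.34}
    - {"tx":0,"ty":0,"tz":-0.12,"rx":0,"ry":0,"rz":0,"claw":0}
    - {"tx":0,"ty":0,"tz":0,"rx":0,"ry":0,"rz":-0.2,"claw":-0.3}
    - {"tx":0,"ty":0,"tz":0,"rx":0,"ry":0,"rz":-0.2,"claw":-0.3}
    - {"tx":0,"ty":0,"tz":0,"rx":0,"ry":0,"rz":-0.2,"claw":-0.3}
    - {"tx":0,"ty":0,"tz":0,"rx":0,"ry":0,"rz":-0.2,"claw":-0.3}
    - {"tx":0,"ty":0,"tz":0,"rx":0,"ry":0,"rz":-0.2,"claw":-0.3}
    - {"tx":0,"ty":0,"tz":0,"rx":0,"ry":0,"rz":-0.2,"claw":-0.3}
    - {"tx":0,"ty":0,"tz":0,"rx":0,"ry":0,"rz":-0.2,"claw":-0.3}
    - {"tx":0,"ty":0,"tz":0,"rx":0,"ry":0,"rz":-0.2,"claw":-0.3}
    - {"tx":0,"ty":0,"tz":0,"rx":0,"ry":0,"rz":-0.2,"claw":-0.3}
    - {"tx":0,"ty":0,"tz":0,"rx":0,"ry":0,"rz":-0.2,"claw":-0.3}
    - {"tx":-0.0575,"ty":-0.0687,"tz":0,"rx":0,"ry":0,"rz":0,"claw":-0.3}
    - {"tx":-0.0575,"ty":-0.0687,"tz":0,"rx":0,"ry":0,"rz":0,"claw":-0.3}
    - {"tx":-0.0575,"ty":-0.0687,"tz":0,"rx":0,"ry":0,"rz":0,"claw":-0.3}

```text
t: 53.88
eef_pos: [0.4245, 0.1941, 0.1691]
tool_rot: [0.001, 0.701, 0.713, 0.0]
ft_force: [-0.6, 0.0, 0.1]
opening: 0.0303
finger_force: 0.0
```

Call:
play_rows:
  targets:
    - {"tx":0,"ty":0,"tz":0,"rx":0,"ry":0,"rz":0,"claw":-0.3}
    - {"tx":0,"ty":0,"tz":0,"rx":0,"ry":0,"rz":0,"claw":-0.3}

```text
t: 54.12
eef_pos: [0.4263, 0.1957, 0.1694]
tool_rot: [0.001, 0.701, 0.713, 0.001]
ft_force: [0.3, 0.1, -0.6]
opening: 0.0307
finger_force: 0.0
```

Run:
```python
from h import *
go((.429,.194,.16,1.588),(.429,.194,.045,None));rot(1.588)
i=capture('top');cv2.imwrite('pics/t11.png',i)
cv2.imwrite('pics/c11.png',cv2.resize(i[140:240,105:238],None,fx=6,fy=6,interpolation=cv2.INTER_CUBIC))
```

```text
now [0.4263 0.1957 0.1694] th 1.587 tilt 0.19 t 54.125 F [ 0.3  0.1 -0.6] open 0.0307
-> [0.429 0.194 0.16 ] th 1.588 rows 1 rz/row -0.001
   turn-then-shift: shift each [-0.0034  0.0054  0.0188]
-> [0.429 0.194 0.045] th 1.588 rows 2 rz/row -0.000
   each [0.    0.    0.115]
rotvec units [ 0.0041 -0.0006 -0.0008]
```

View pics/c11.png

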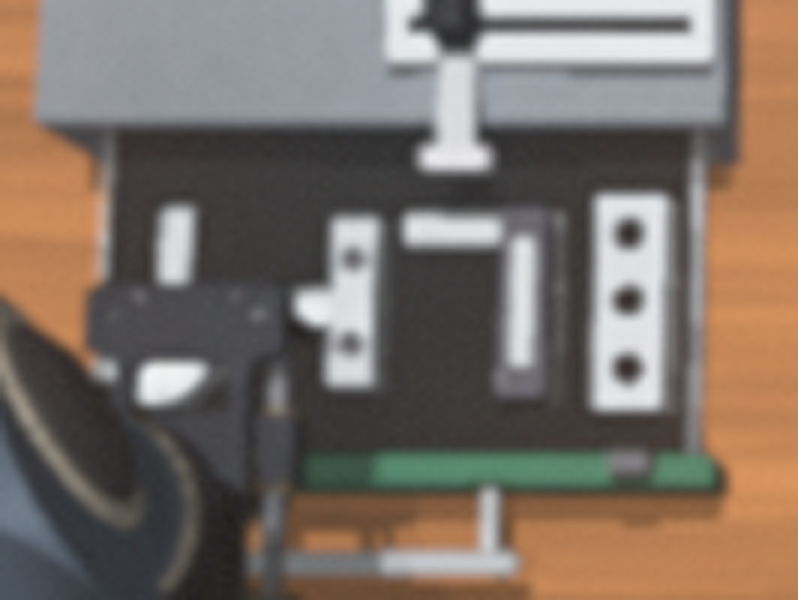

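All four gauges are seated in their cutouts and the drawer is at its stop. I'll pinch the handle and shut it.

Call:
play_rows:
  targets:
    - {"tx":-0.003,"ty":0.0054,"tz":0.09,"rx":0.004,"ry":0,"rz":0,"claw":-0.3}
    - {"tx":0,"ty":0,"tz":0.08,"rx":0,"ry":0,"rz":0,"claw":-0.3}
    - {"tx":0,"ty":0,"tz":0.05,"rx":0,"ry":0,"rz":0,"claw":-0.3}
    - {"tx":0,"ty":0,"tz":0.028,"rx":0,"ry":0,"rz":0,"claw":-0.3}
    - {"tx":0,"ty":0,"tz":0,"rx":0,"ry":0,"rz":0,"claw":-0.3}
    - {"tx":0,"ty":0,"tz":0,"rx":0,"ry":0,"rz":0,"claw":-1}
    - {"tx":0,"ty":0,"tz":0,"rx":0,"ry":0,"rz":0,"claw":-1}
    - {"tx":0,"ty":0,"tz":0,"rx":0,"ry":0,"rz":0,"claw":-1}
  grip_force: 25

```text
t: 55.18
eef_pos: [0.4292, 0.1939, 0.0452]
tool_rot: [0.0, 0.701, 0.713, 0.0]
ft_force: [0.5, 0.1, 1.7]
opening: 0.0102
finger_force: 25.0
```

Call:
play_rows:
  targets:
    - {"tx":0,"ty":0.02,"tz":0,"rx":0,"ry":0,"rz":0,"claw":-1}
    - {"tx":0,"ty":0.02,"tz":0,"rx":0,"ry":0,"rz":0,"claw":-1}
    - {"tx":0,"ty":0.02,"tz":0,"rx":0,"ry":0,"rz":0,"claw":-1}
    - {"tx":0,"ty":0.02,"tz":0,"rx":0,"ry":0,"rz":0,"claw":-1}
    - {"tx":0,"ty":0.02,"tz":0,"rx":0,"ry":0,"rz":0,"claw":-1}
    - {"tx":0,"ty":0.02,"tz":0,"rx":0,"ry":0,"rz":0,"claw":-1}
    - {"tx":0,"ty":0.02,"tz":0,"rx":0,"ry":0,"rz":0,"claw":-1}
    - {"tx":0,"ty":0.02,"tz":0,"rx":0,"ry":0,"rz":0,"claw":-1}
    - {"tx":0,"ty":0.02,"tz":0,"rx":0,"ry":0,"rz":0,"claw":-1}
    - {"tx":0,"ty":0.02,"tz":0,"rx":0,"ry":0,"rz":0,"claw":-1}
    - {"tx":0,"ty":0.02,"tz":0,"rx":0,"ry":0,"rz":0,"claw":-1}
    - {"tx":0,"ty":0.02,"tz":0,"rx":0,"ry":0,"rz":0,"claw":-1}
    - {"tx":0,"ty":0.02,"tz":0,"rx":0,"ry":0,"rz":0,"claw":-1}
    - {"tx":0,"ty":0.02,"tz":0,"rx":0,"ry":0,"rz":0,"claw":-1}
    - {"tx":0,"ty":0.016,"tz":0,"rx":0,"ry":0,"rz":0,"claw":-1}
    - {"tx":0,"ty":0,"tz":0,"rx":0,"ry":0,"rz":0,"claw":-1}
    - {"tx":0,"ty":0,"tz":0,"rx":0,"ry":0,"rz":0,"claw":-1}

```text
t: 57.3
eef_pos: [0.5772, 0.1962, 0.0451]
tool_rot: [0.0, 0.701, 0.713, 0.0]
ft_force: [1.6, -0.2, 6.2]
opening: 0.0102
finger_force: 25.0
```

Call:
play_rows:
  targets:
    - {"tx":0,"ty":0.008,"tz":0,"rx":0,"ry":0,"rz":0,"claw":-1}
    - {"tx":0,"ty":0.004,"tz":0,"rx":0,"ry":0,"rz":0,"claw":-1}
    - {"tx":0,"ty":0,"tz":0,"rx":0,"ry":0,"rz":0,"claw":-1}
    - {"tx":0,"ty":0,"tz":0,"rx":0,"ry":0,"rz":0,"claw":-1}

```text
t: 57.8
eef_pos: [0.5791, 0.1962, 0.0451]
tool_rot: [-0.002, 0.701, 0.713, -0.003]
ft_force: [-7.9, -1.1, 13.5]
opening: 0.0099
finger_force: 25.0
```

Call:
play_rows:
  targets:
    - {"tx":0,"ty":-0.005,"tz":0,"rx":0,"ry":0,"rz":0,"claw":-1}
    - {"tx":0,"ty":0,"tz":0,"rx":0,"ry":0,"rz":0,"claw":-0.35}
    - {"tx":0,"ty":0,"tz":0,"rx":0,"ry":0,"rz":0,"claw":-0.35}
    - {"tx":0,"ty":0,"tz":0,"rx":0,"ry":0,"rz":0,"claw":-0.35}
    - {"tx":0,"ty":0,"tz":-0.04,"rx":0,"ry":0,"rz":0,"claw":-0.35}
    - {"tx":0,"ty":0,"tz":-0.11,"rx":0,"ry":0,"rz":0,"claw":-0.35}
    - {"tx":0,"ty":0,"tz":-0.12,"rx":0,"ry":0,"rz":0,"claw":0}
    - {"tx":0,"ty":0,"tz":-0.12,"rx":0,"ry":0,"rz":0,"claw":0}
    - {"tx":0,"ty":0,"tz":0,"rx":0,"ry":0,"rz":0.2,"claw":0}
    - {"tx":0,"ty":0,"tz":0,"rx":0,"ry":0,"rz":0.2,"claw":0}
    - {"tx":0,"ty":0,"tz":0,"rx":0,"ry":0,"rz":0.2,"claw":0}
    - {"tx":0,"ty":0,"tz":0,"rx":0,"ry":0,"rz":0.2,"claw":0}
    - {"tx":0,"ty":0,"tz":0,"rx":0,"ry":0,"rz":0.2,"claw":0}
    - {"tx":0,"ty":0,"tz":0,"rx":0,"ry":0,"rz":0.2,"claw":0}
    - {"tx":0,"ty":0,"tz":0,"rx":0,"ry":0,"rz":0.2,"claw":0}
    - {"tx":0,"ty":0,"tz":0,"rx":0,"ry":0,"rz":0.2,"claw":0}
    - {"tx":0,"ty":0,"tz":0,"rx":0,"ry":0,"rz":0.2,"claw":0}
    - {"tx":0,"ty":0,"tz":0,"rx":0,"ry":0,"rz":0.2,"claw":0}
    - {"tx":0,"ty":0,"tz":0,"rx":0,"ry":0,"rz":0,"claw":0}

```text
t: 60.18
eef_pos: [0.5795, 0.1963, 0.2385]
tool_rot: [0.001, 1.0, 0.009, -0.002]
ft_force: [-0.4, 0.6, 0.9]
opening: 0.0437
finger_force: 0.0
```

Run:
```python
from h import *
go((.671,.1377,.24,.017),(.671,.1377,.12,None));rot(.017)
i=capture('top');cv2.imwrite('pics/t12.png',i)
```

```text
now [0.5795 0.1963 0.2385] th 0.019 tilt 0.19 t 60.175 F [-0.4  0.6  0.9] open 0.0437
-> [0.671  0.1377 0.24  ] th 0.017 rows 2 rz/row 0.001
   turn-then-shift: shift each [ 0.0905  0.0601 -0.0015]
-> [0.671  0.1377 0.12  ] th 0.017 rows 2 rz/row -0.000
   each [0.   0.   0.12]
rotvec units [0.0015 0.0039 0.0022]
```

Call:
play_rows:
  targets:
    - {"tx":0.0603,"ty":0.04,"tz":0,"rx":0.0015,"ry":0.0039,"rz":0.002,"claw":0}
    - {"tx":0.0603,"ty":0.04,"tz":0,"rx":0,"ry":0,"rz":0,"claw":0}
    - {"tx":0.0603,"ty":0.04,"tz":0,"rx":0,"ry":0,"rz":0,"claw":0}
    - {"tx":0,"ty":0,"tz":0.09,"rx":0,"ry":0,"rz":0,"claw":0}
    - {"tx":0,"ty":0,"tz":0.09,"rx":0,"ry":0,"rz":0,"claw":0}
    - {"tx":0,"ty":0,"tz":0.054,"rx":0,"ry":0,"rz":0,"claw":0}
    - {"tx":0,"ty":0,"tz":0,"rx":0,"ry":0,"rz":0,"claw":0}
    - {"tx":0,"ty":0,"tz":0,"rx":0,"ry":0,"rz":0,"claw":-1}
    - {"tx":0,"ty":0,"tz":0,"rx":0,"ry":0,"rz":0,"claw":-1}
    - {"tx":0,"ty":0,"tz":0,"rx":0,"ry":0,"rz":0,"claw":-1}
    - {"tx":0,"ty":0,"tz":0,"rx":0,"ry":0,"rz":0,"claw":-1}
  grip_force: 20

```text
t: 61.6
eef_pos: [0.672, 0.1375, 0.1232]
tool_rot: [-0.0, 1.0, 0.008, 0.001]
ft_force: [-0.1, -1.1, 4.0]
opening: 0.0196
finger_force: 20.0
```

Call:
play_rows:
  targets:
    - {"tx":0,"ty":0.02,"tz":0,"rx":0,"ry":0,"rz":0,"claw":-1}
    - {"tx":0,"ty":0.02,"tz":0,"rx":0,"ry":0,"rz":0,"claw":-1}
    - {"tx":0,"ty":0.02,"tz":0,"rx":0,"ry":0,"rz":0,"claw":-1}
    - {"tx":0,"ty":0.02,"tz":0,"rx":0,"ry":0,"rz":0,"claw":-1}
    - {"tx":0,"ty":0.02,"tz":0,"rx":0,"ry":0,"rz":0,"claw":-1}
    - {"tx":0,"ty":0.02,"tz":0,"rx":0,"ry":0,"rz":0,"claw":-1}
    - {"tx":0,"ty":0.02,"tz":0,"rx":0,"ry":0,"rz":0,"claw":-1}
    - {"tx":0,"ty":0.016,"tz":0,"rx":0,"ry":0,"rz":0,"claw":-1}
    - {"tx":0,"ty":0,"tz":0,"rx":0,"ry":0,"rz":0,"claw":-1}
    - {"tx":0,"ty":0,"tz":0,"rx":0,"ry":0,"rz":0,"claw":-1}

```text
t: 62.85
eef_pos: [0.6732, 0.0583, 0.1232]
tool_rot: [0.0, 1.0, 0.007, 0.001]
ft_force: [-0.9, -0.4, 6.0]
opening: 0.0196
finger_force: 20.0
```

Call:
play_rows:
  targets:
    - {"tx":0,"ty":0.008,"tz":0,"rx":0,"ry":0,"rz":0,"claw":-1}
    - {"tx":0,"ty":0,"tz":0,"rx":0,"ry":0,"rz":0,"claw":-1}
    - {"tx":0,"ty":0,"tz":0,"rx":0,"ry":0,"rz":0,"claw":-1}

```text
t: 63.22
eef_pos: [0.6732, 0.0575, 0.1232]
tool_rot: [-0.002, 1.0, 0.008, 0.001]
ft_force: [-1.6, 3.7, 6.5]
opening: 0.0199
finger_force: 20.0
```

Call:
play_rows:
  targets:
    - {"tx":0,"ty":0.008,"tz":0,"rx":0,"ry":0,"rz":0,"claw":-1}
    - {"tx":0,"ty":0,"tz":0,"rx":0,"ry":0,"rz":0,"claw":-1}
    - {"tx":0,"ty":0,"tz":0,"rx":0,"ry":0,"rz":0,"claw":-1}

```text
t: 63.6
eef_pos: [0.6732, 0.0574, 0.1232]
tool_rot: [-0.004, 1.0, 0.009, 0.001]
ft_force: [-1.3, 9.5, 5.9]
opening: 0.0197
finger_force: 20.0
```

Call:
play_rows:
  targets:
    - {"tx":0,"ty":-0.006,"tz":0,"rx":0,"ry":0,"rz":0,"claw":-1}
    - {"tx":0,"ty":0,"tz":0,"rx":0,"ry":0,"rz":0,"claw":-0.1}
    - {"tx":0,"ty":0,"tz":0,"rx":0,"ry":0,"rz":0,"claw":-0.1}
    - {"tx":0,"ty":0,"tz":0,"rx":0,"ry":0,"rz":0,"claw":-0.1}
    - {"tx":0,"ty":0,"tz":-0.06,"rx":0,"ry":0,"rz":0,"claw":-0.1}
    - {"tx":0,"ty":0,"tz":-0.12,"rx":0,"ry":0,"rz":0,"claw":-0.1}
    - {"tx":0,"ty":0,"tz":-0.12,"rx":0,"ry":0,"rz":0,"claw":0}
    - {"tx":-0.04,"ty":0.1,"tz":0,"rx":0,"ry":0,"rz":0,"claw":0}
    - {"tx":-0.04,"ty":0.1,"tz":0,"rx":0,"ry":0,"rz":0,"claw":0}
    - {"tx":-0.04,"ty":0.1,"tz":0,"rx":0,"ry":0,"rz":0,"claw":0}
    - {"tx":-0.04,"ty":0.1,"tz":0,"rx":0,"ry":0,"rz":0,"claw":0}
    - {"tx":0,"ty":0,"tz":0,"rx":0,"ry":0,"rz":0,"claw":0}
    - {"tx":0,"ty":0,"tz":0,"rx":0,"ry":0,"rz":0,"claw":0}

```text
t: 65.22
eef_pos: [0.5955, -0.1464, 0.2715]
tool_rot: [-0.001, 1.0, 0.007, 0.0]
ft_force: [-0.1, 0.1, -0.1]
opening: 0.0439
finger_force: 0.0
```

Run:
```python
from h import *
i=capture('top');cv2.imwrite('pics/t13.png',i)
cv2.imwrite('pics/c13.png',cv2.resize(i[60:260,100:366],None,fx=3,fy=3,interpolation=cv2.INTER_CUBIC))
```

```text
(no output)
```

View pics/c13.png

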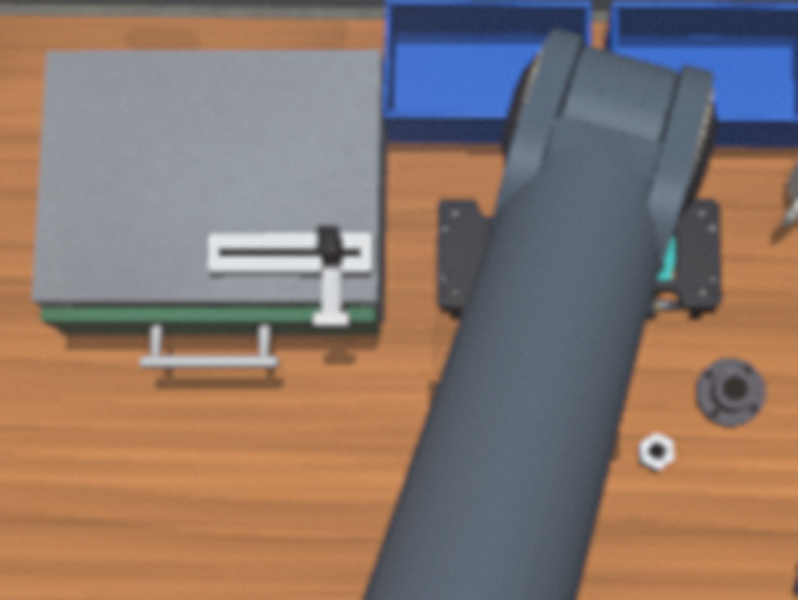

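The drawer is shut (handle at its starting row, v≈180), the bolt is at the locked end, and the nut and flange haven't moved.

```bash
python3 -c "
from plant import bot
print(bot.hand_in())"
```

```text
the job is handed in; nothing more can be done
None
```

I put all four gauges (bar, square, T-gauge, dial) in their own cutouts, shut the drawer, slid the bolt back to its locked stop and handed the job in at about 65 s; partway through, pressing had slid the drawer in about 18 mm, and I pushed it back out to its stop before seating the last three.

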